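# Proof-load the folding arm of the test stand and pack up

### The arm

A 7-joint arm with a two-finger parallel gripper is mounted at the origin on a cart in front of the work surface, level with it; the furniture and walls round the work are solid. World frame = base frame: x ahead of the robot, y to its left, z up, the work surface at z = 0. Lengths are in m, angles in rad, forces in N, time in s.
With the tool pointing down it reaches from about 0.4 to 0.85 m from the base axis. Payload 10.4 kg.
Tool frame: the origin (TCP) lies at the very end of the fingers, on their centre line; the grasp point (between the pads) lies 19 mm behind it; z points along the fingers, y is the line along which they close (so a half turn about z gives the same grasp; the last joint's range is limited). The gripper opens to 85 mm and grips with 20 to 120 N. Pads are 22 mm wide; open, the fingers measure 114 mm over their backs; the gripper's body (76 mm by 85 mm) begins 54 mm behind the grasp point. The pads swing forward as they close: fully open they stand 13 mm farther back than shut.
Start: joints at [-1.258, 0.332, -0.065, 1.46, 0.022, 1.35, -0.088], TCP at [0.206, 0.59, 0.231] pointing down, gripper open.
Joint ranges: [-2.6, 2.6], [-0.5, 2.12], [-1.47, 1.34], [0.16, 2.42], [-1.27, 4.41], [0.06, 2.06], [-2.6, 2.6]. Speed limits (rad/s): [2.22, 2.22, 2.79, 2.79, 3.14, 3.14, 3.14].

### API

Orientations are given as a unit quaternion [x, y, z, w].
In Python, from workcell import manip, optics gives the robot as it stands.
- The arm moves only by the tool jog_arm, never from a script. Its arguments are lists of equal length, an entry for each row: "dr": the turn, a rotation vector about the tool's x, y, z normalised to -1 to 1, where 1 is 4 degrees, a list of three; "translation": the shift along the tool's x, y, z normalised to -1 to 1, where 1 is 0.025 m, a list of three; "jaw": the opening, from 0 (shut) to 1 (fully open). A call has 1 to 10 rows; each row shifts and turns the commanded pose from where the row before left it, along the tool's axes as they then stand; what a row does not reach is not made up. A row lasts 1/10 s, in which the tool goes at most 50 mm and 8.59 degrees, less where a joint would pass 70% of its speed; a pose out of reach is approached as far as the arm can. A call with a number of a shift or a turn outside -1 to 1 is refused whole. A call with a gripper value outside its range is refused whole. The fingers move at their own pace and stop on an object; "squeeze" is the grip in N (left out, the last holds). Time passes only in rows, so rows that do not move let the fingers close. It gives the time, the measured TCP pose, the force, the opening and the grip force at its end, in the units of the state.
- manip.get_obs(): the state, without advancing time (a new reading comes with each control period).
- optics.camera(name): name is "side" or "top"; returns a dict with "color" (480x640x3 uint8, red, green, blue), "mtx" (3x3 intrinsics, pixels), "k1" (the pictures are not rectified: a ray, as slopes to the right and down, at radius r is drawn at 1 + k1 r^2 times it, then the intrinsics apply), "R" (3x3) and "t" (3): a world point X has camera coordinates R X + t. Camera axes: x right, y down, z forward; pixel columns grow to the right and rows downward; lengths in m; the calibration is good to about 2 mm. A picture is of the moment at which its call begins. There is no depth.
- manip.hand_in(): hands the job in; it is judged then, once.
The state is a dict: "clock": time; "joint_pos": joint angles; "joint_velocities": joint speeds; "tau": joint torques, N m; "position": TCP position; "ee_rot": TCP orientation; "ft_force": force on the tool from outside, world axes, zero at the start; "torque": the same for the moment, N m; "grip_width": opening from 0.0 (shut) to 1.0 (fully open); "grasp_force": force on a finger pad.
Only numpy, scipy, OpenCV 4.12 (cv2) and the standard library are available. Lean on these libraries where they do the work, as an engineer would, in place of code of your own. Each camera call takes 0.05 s, during which the arm holds its last target. There are 200 camera calls.

### The job

Proof-load the folding arm on the test stand: swing the arm fully out from its panel, hang every check weight that stands on the desk on it by its hook, all of them at the same time, and leave the whole load hanging untouched for about three seconds. Then stand all the weights upright in the open drawer of the weight cabinet, fold the empty arm flat against its panel again and push the drawer fully shut. Leave the other things on the desk where they are.

Things in the scene. Friction and masses are not known exactly. Their poses are not given: they have to be found in the camera images.
- test_stand: fixed bench stand. Origin: on the desk below the vertical hinge axis of the arm; z up, x towards the panel, y along it. The grey panel stands 30 mm behind the hinge axis (at x = +30 to +44 mm), reaches from y = +35 to y = -235 mm and is 118 mm high; the foot plate is 8 mm thick, from x = -35 to +65 mm.
- load_arm (a joint): angle of the folding arm about the vertical hinge: 0 = folded flat along the panel (arm points to the stand's -y), 1.571 = swung fully out, square to the panel (arm points to the stand's -x), hard stops at both. Stiff hinge (0.25 N m of friction): it stays where it is left.
- bar_root (a point): point on the hinge axis at the height of the top of the arm's bar (90 mm above the desk). Its x axis points along the arm to its free end, z up; it turns with the arm. The bar is a 10 mm steel rod, axis 85 mm above the desk, with collars 16 mm across, 4 mm wide, at 21, 79, 137 and 191 mm from the hinge axis, which part it into three hanging places.
- bar_post (a point): grip point on the orange upright post at the free end of the arm, 208 mm from the hinge axis, 115 mm above the desk. The post is 12 mm thick, its top is 132 mm above the desk (17 mm above this point), and it stands up from the bar; pinch it from above, it turns in the fingers as the arm is swung.
- bar_slot1 (a point): hanging place 1 on the arm, 50 mm from the hinge axis, on top of the bar, between two collars; axes as bar_root. The hanging weights are 50 mm wide, so one goes in each place.
- bar_slot2 (a point): hanging place 2 on the arm, 108 mm from the hinge axis, on top of the bar, between two collars; axes as bar_root. The hanging weights are 50 mm wide, so one goes in each place.
- bar_slot3 (a point): hanging place 3 on the arm, 164 mm (nearest the post) from the hinge axis, on top of the bar, between two collars; axes as bar_root. The hanging weights are 50 mm wide, so one goes in each place.
- weight_1: hooked steel check weight with red band and grip, 0.2 to 0.4 kg, loose, may be absent. Origin: centre of its underside, z up. Round body 50 mm across, 22 mm high; on top a square red grip, 14 x 14 mm, from 67 to 97 mm above the underside; between them a hook, open to the body's +y side. Hung on the arm its underside is about 26 mm above the desk.
- weight_2: hooked steel check weight with blue band and grip, 0.2 to 0.4 kg, loose, may be absent. Origin: centre of its underside, z up. Round body 50 mm across, 22 mm high; on top a square blue grip, 14 x 14 mm, from 67 to 97 mm above the underside; between them a hook, open to the body's +y side. Hung on the arm its underside is about 26 mm above the desk.
- weight_3: hooked steel check weight with yellow band and grip, 0.2 to 0.4 kg, loose, may be absent. Origin: centre of its underside, z up. Round body 50 mm across, 22 mm high; on top a square yellow grip, 14 x 14 mm, from 67 to 97 mm above the underside; between them a hook, open to the body's +y side. Hung on the arm its underside is about 26 mm above the desk.
- weight_1_eye (a point): highest point of the underside of the hook's roof-shaped top bar (12 mm wide in x), which rests on the rod; 64 mm above the underside of weight_1, on its axis, axes as the weight. The stem closes the hook at y = -14.5 mm; at y = 15.5 to 20.5 mm a lip hangs down to 52 mm, so the mouth is the gap from 22 to 52 mm above the underside.
- weight_2_eye (a point): highest point of the underside of the hook's roof-shaped top bar (12 mm wide in x), which rests on the rod; 64 mm above the underside of weight_2, on its axis, axes as the weight. The stem closes the hook at y = -14.5 mm; at y = 15.5 to 20.5 mm a lip hangs down to 52 mm, so the mouth is the gap from 22 to 52 mm above the underside.
- weight_3_eye (a point): highest point of the underside of the hook's roof-shaped top bar (12 mm wide in x), which rests on the rod; 64 mm above the underside of weight_3, on its axis, axes as the weight. The stem closes the hook at y = -14.5 mm; at y = 15.5 to 20.5 mm a lip hangs down to 52 mm, so the mouth is the gap from 22 to 52 mm above the underside.
- weight_cabinet: fixed grey steel cabinet with one drawer, 170 (x) x 226 (y) x 140 mm high; origin: centre of its underside; its open front faces its own -x. Beyond its left (+y) side, at x over about 0.6 m, stands a tall sample counter on stone blocks: keep the hand clear of it.
- weight_drawer (a joint): how far the drawer is pulled out along the cabinet's -x, in m: 0 = fully shut, 0.145 = fully out. Slides with about 1 N of friction; it is open at the start.
- drawer_floor (a point): centre of the drawer's inner floor (18 mm above the desk; inside 144 mm in x, 188 mm in y; side and back walls rise 30 mm above this floor); axes as the cabinet; moves with the drawer. With the drawer shut it lies 75 mm behind the cabinet's front rim; what is behind that rim is under the cabinet's top.
- drawer_front (a point): on the outside of the drawer's white front panel, in the middle of its width, 107 mm above the desk. The panel is 222 mm wide, 12 mm thick and reaches from 9 to 131 mm above the desk; a bar handle stands 18 mm off it at 67 mm above the desk, 80 mm long. Push here or beside, towards the cabinet's +x, to shut the drawer.
- vial_amber: amber sample vial with red cap, 24 mm across, 55 mm tall, bystander
- vial_white: white sample vial, 24 mm across, 55 mm tall, bystander
- tape_roll: roll of black tape, 70 mm across, 19 mm high, bystander
- marker_blue: blue felt pen, 140 x 14 mm, lying along its own y, bystander
- rubber_ring: black rubber ring, 57 mm across, 9 mm high, bystander
Mind the look-alikes: they are no part of the job. Leave any turquoise look-alike of the weight_2 alone.

How it is judged:
On the way, in this order (a step that is already met when the one before it is completed fails the run):
1. the arm is swung fully out (value of joint load_arm above 1.45 rad), for 0.2 s.
2. all the weights present hang on the swung-out arm at the same time, clear of the desk and untouched, for 1.5 s (value of joint load_arm above 1.4 rad and x of weight_1_eye in the frame of bar_root between 0.022 and 0.2 m and y of weight_1_eye in the frame of bar_root between -0.02 and 0.02 m and z of weight_1_eye in the frame of bar_root between -0.012 and 0.014 m and height (world z) of each of weight_1, weight_2, weight_3 above 0.012 m and angle between each of weight_1, weight_2, weight_3's own z axis and vertical below 0.6 rad and contact force between each of weight_1, weight_2, weight_3 and the fingers below 0.05 N and x of weight_2_eye in the frame of bar_root between 0.022 and 0.2 m and y of weight_2_eye in the frame of bar_root between -0.02 and 0.02 m and z of weight_2_eye in the frame of bar_root between -0.012 and 0.014 m and x of weight_3_eye in the frame of bar_root between 0.022 and 0.2 m and y of weight_3_eye in the frame of bar_root between -0.02 and 0.02 m and z of weight_3_eye in the frame of bar_root between -0.012 and 0.014 m), for 1.5 s.
At the end, for the whole second after the job is handed in: all the weights present stand upright (within 0.12 rad) and at rest on the floor of the drawer, the drawer is shut to within 8 mm, and the arm is folded to within 0.1 rad of flat against the panel (x of weight_1 in the frame of drawer_floor between -0.075 and 0.075 m and y of weight_1 in the frame of drawer_floor between -0.095 and 0.095 m and z of weight_1 in the frame of drawer_floor between -0.006 and 0.008 m and angle between each of weight_1, weight_2, weight_3's own z axis and vertical below 0.12 rad and linear speed of each of weight_1, weight_2, weight_3 below 0.02 m/s and x of weight_2 in the frame of drawer_floor between -0.075 and 0.075 m and y of weight_2 in the frame of drawer_floor between -0.095 and 0.095 m and z of weight_2 in the frame of drawer_floor between -0.006 and 0.008 m and x of weight_3 in the frame of drawer_floor between -0.075 and 0.075 m and y of weight_3 in the frame of drawer_floor between -0.095 and 0.095 m and z of weight_3 in the frame of drawer_floor between -0.006 and 0.008 m and value of joint load_arm below 0.1 rad and value of joint weight_drawer below 0.008 m); the robot touches nothing.
It fails at once if a bystander (vial_amber) is shifted by more than 4 cm (distance of vial_amber from where it was at the start of the episode above 0.04 m).
It fails at once if a bystander (vial_white) is shifted by more than 4 cm (distance of vial_white from where it was at the start of the episode above 0.04 m).
It fails at once if a bystander (tape_roll) is shifted by more than 4 cm (distance of tape_roll from where it was at the start of the episode above 0.04 m).
It fails at once if a bystander (marker_blue) is shifted by more than 4 cm (distance of marker_blue from where it was at the start of the episode above 0.04 m).
It fails at once if a bystander (rubber_ring) is shifted by more than 4 cm (distance of rubber_ring from where it was at the start of the episode above 0.04 m).
Of weight_1, weight_2, weight_3 only 2 to 3 are there at a start; the rules pass over those that are not, and their reading is None.
At some moment in a run one of weight_1, weight_2, weight_3 may be knocked a few centimetres aside while the robot is not near it.
Once in a run the grip may slacken for a moment while it holds something.
It also fails if it takes over 210 s, if anything falls off the work surface, if the arm or the gripper's body presses on something with over 40 N, if the wrist force passes 120 N, or if a joint passes its speed limit or range.

## Working session

There is one attempt and no reset: what is moved stays moved. The work goes in short steps, Python scripts to look and compute and a tool call to move; the robot and the scene stay as the last step left them, time stands still between calls to the robot, and variables do not carry over. Pictures are saved under pics/ and viewed, at most 14 in all, crops included, and the job is handed in when it is done.

Besides the shell and the picture viewer there is one more tool, called after "Emit:" as name(argument=value, ...), one argument or row to a line, values as JSON. jog_arm: Moves the arm, as the interface text tells. Scaled input: -1 to 1 covers 0.025 m each way for a shift and 4 degrees each way for a turn. Its arguments: {"type":"object","properties":{"dr":{"type":"array","items":{"type":"array","items":{"type":"number"}}},"translation":{"type":"array","items":{"type":"array","items":{"type":"number"}}},"jaw":{"type":"array","items":{"type":"number"}},"squeeze":{"type":"number"}},"required":["dr","translation","jaw"]}

```bash
ls; mkdir -p pics
cat > h.py <<'E'
import numpy as np, cv2
from workcell import manip, optics
def shot(name,fn=None):
    c=optics.camera(name)
    if fn: cv2.imwrite(f'pics/{fn}.png',cv2.cvtColor(c['color'],cv2.COLOR_RGB2BGR))
    return c
def ray(c,u,v):
    K=np.array(c['mtx']);d=np.array([(u-K[0,2])/K[0,0],(v-K[1,2])/K[1,1]])
    s=d.copy()
    for _ in range(30): s=d/(1+c['k1']*(s@s))
    R=np.array(c['R']);t=np.array(c['t'])
    return -R.T@t, R.T@np.array([s[0],s[1],1])
def onz(c,u,v,z):
    o,d=ray(c,u,v); return o+d*(z-o[2])/d[2]
def proj(c,X):
    K=np.array(c['mtx']);p=np.array(c['R'])@np.array(X)+np.array(c['t']);s=p[:2]/p[2]
    s=s*(1+c['k1']*(s@s)); return np.array([K[0,0]*s[0]+K[0,2],K[1,1]*s[1]+K[1,2]])
def tri(c1,p1,c2,p2):
    A=[];b=[]
    for c,p in((c1,p1),(c2,p2)):
        o,d=ray(c,*p);d=d/np.linalg.norm(d);P=np.eye(3)-np.outer(d,d);A.append(P);b.append(P@o)
    X=np.linalg.lstsq(np.vstack(A),np.hstack(b),rcond=None)[0]
    return X,[np.linalg.norm(a@X-bb) for a,bb in zip(A,b)]
E
python3 - <<'E'
from h import *
for n in('top','side'):
    c=shot(n,n+'0'); print(n,np.array(c['mtx']).round(1).tolist(),c['k1'],(-np.array(c['R']).T@np.array(c['t'])).round(3))
o=manip.get_obs(); print(o)
E
```

```text
pics
top [[488.1, 0.0, 328.5], [0.0, 488.1, 241.9], [0.0, 0.0, 1.0]] 0.0061578695635852165 [ 0.277 -0.1    1.258]
side [[444.4, 0.0, 327.9], [0.0, 444.4, 225.2], [0.0, 0.0, 1.0]] -0.09986387897977621 [ 0.305 -1.024  0.505]
{'clock': 0.1, 'joint_pos': array([-1.25759455,  0.3328161 , -0.06474579,  1.46081769,  0.02159963,
        1.34990416, -0.08847928]), 'joint_velocities': array([-1.39277687e-03, -3.08760328e-03,  4.16862254e-04, -1.58116437e-05,
        3.91736841e-04, -8.20516716e-04,  1.53389338e-03]), 'tau': array([ 1.07932687e-03, -6.26736975e+01,  4.89047414e-02, -3.92428958e+01,
        1.63405604e-02,  6.81926365e-03,  5.73356829e-05]), 'position': array([0.20582412, 0.58979665, 0.2306099 ]), 'ee_rot': array([ 1.67072520e-01,  9.85944412e-01, -6.19077167e-04, -8.47679513e-05]), 'ft_force': array([-1.10926588, -0.18105825,  1.06336424]), 'torque': array([0.02697367, 0.05753856, 0.00778352]), 'grasp_force': 0.0, 'grip_width': 1.0040065569126029}
```

View pics/top0.png

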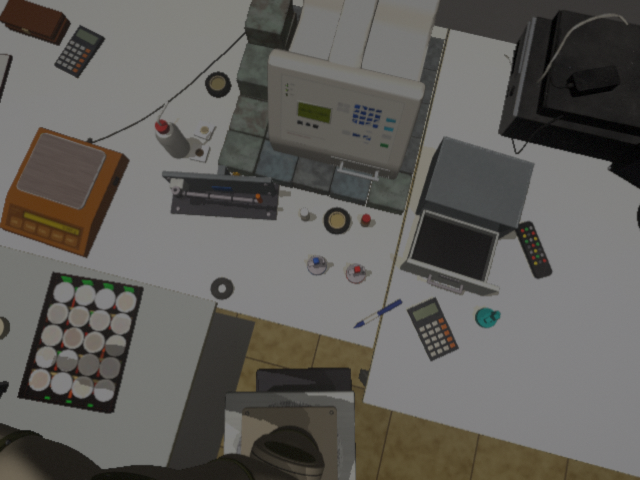

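View pics/side0.png

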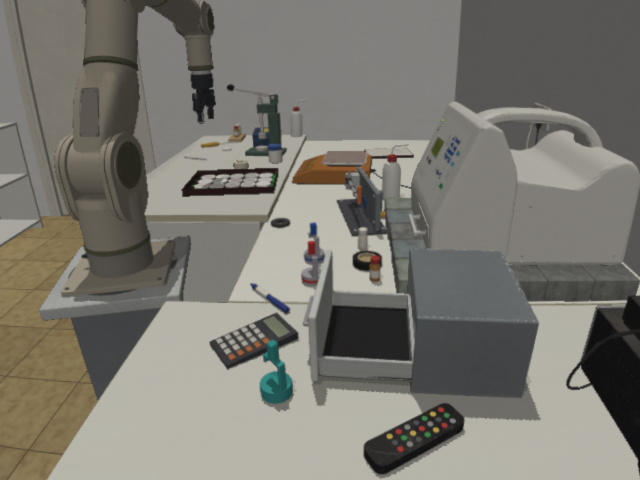

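Run:
```python
from h import *
a=cv2.imread('pics/top0.png'); b=cv2.imread('pics/side0.png')
a=cv2.resize(a[155:295,155:385],None,fx=3.4,fy=3.4,interpolation=cv2.INTER_CUBIC)
b=cv2.resize(b[150:310,240:440],None,fx=3.7,fy=3.7,interpolation=cv2.INTER_CUBIC)
cv2.imwrite('pics/top0c.png',cv2.convertScaleAbs(a,alpha=1.3)); cv2.imwrite('pics/side0c.png',cv2.convertScaleAbs(b,alpha=1.3))
```

```text
(no output)
```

View pics/top0c.png

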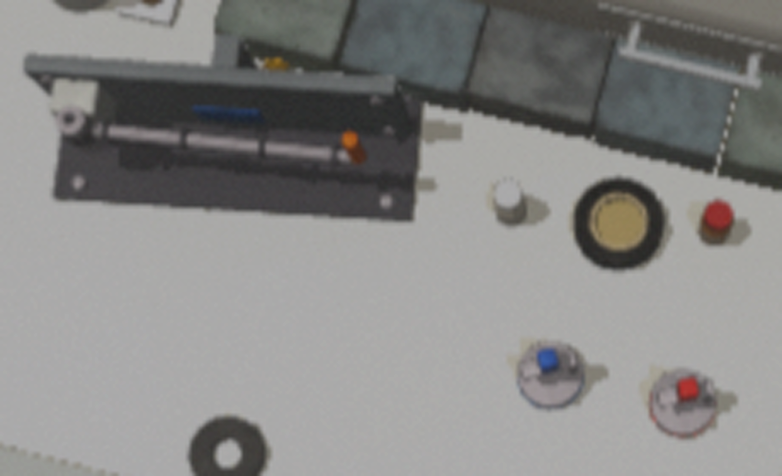

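View pics/side0c.png

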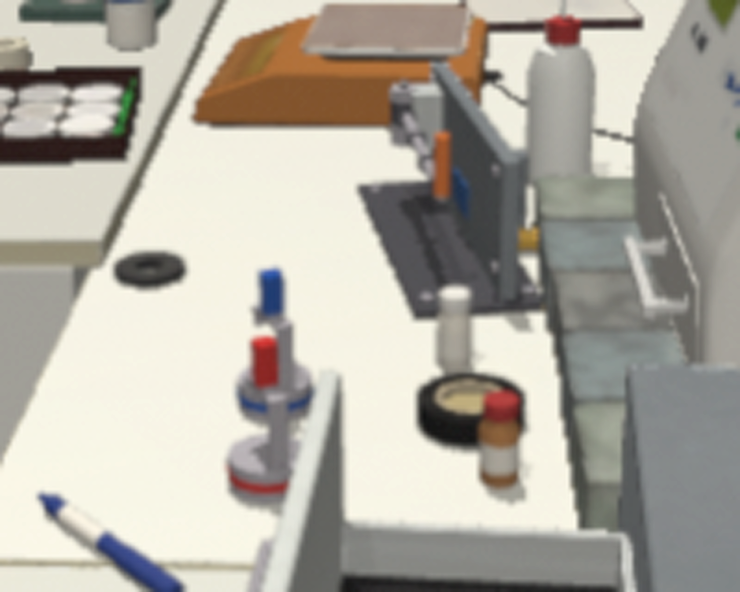

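Run:
```python
from h import *
T=shot('top');S=shot('side')
np.set_printoptions(precision=4,suppress=True)
print('yellow',tri(T,(235.9,173.8),S,(382.7,214.3)))
def mask(c,lo,hi,roi):
    h=cv2.cvtColor(c['color'],cv2.COLOR_RGB2HSV);m=cv2.inRange(h,lo,hi)
    k=np.zeros_like(m);k[roi[1]:roi[3],roi[0]:roi[2]]=1;m=m*k
    n,l,st,ce=cv2.connectedComponentsWithStats(m)
    return [(st[i].tolist(),ce[i].round(1).tolist()) for i in range(1,n) if st[i][4]>=6]
h=[('blue',(105,120,60),(130,255,255)),('red',(0,150,60),(6,255,255)),('red2',(172,150,60),(180,255,255)),('yel',(14,120,60),(32,255,255)),('orange',(5,160,80),(16,255,255))]
for n,lo,hi in h:
    print(n,'T',mask(T,lo,hi,(160,150,400,300)));print(n,'S',mask(S,lo,hi,(290,170,420,310)))
```

```text
yellow (array([0.7139, 0.1466, 0.0105]), [np.float64(0.0010460728276931405), np.float64(0.001046072827693428)])
blue T [([225, 187, 6, 1, 6], [227.5, 187.0]), ([313, 258, 6, 6, 25], [315.6, 260.3])]
blue S [([363, 197, 3, 10, 12], [364.6, 201.2]), ([311, 223, 5, 12, 56], [313.0, 228.5]), ([306, 258, 6, 3, 8], [308.2, 259.2])]
red T [([362, 215, 8, 8, 46], [365.7, 218.2]), ([355, 267, 5, 5, 24], [356.9, 268.9])]
red S [([309, 242, 6, 12, 68], [311.4, 247.6]), ([371, 256, 9, 8, 65], [375.1, 259.6]), ([304, 280, 13, 3, 14], [309.9, 281.4])]
red2 T []
red2 S []
yel T [([233, 172, 7, 3, 18], [235.6, 173.1])]
yel S [([293, 170, 56, 13, 632], [320.1, 176.1]), ([365, 170, 5, 5, 14], [367.5, 171.2]), ([380, 212, 5, 5, 19], [382.4, 214.3]), ([369, 264, 11, 6, 48], [374.0, 266.8]), ([371, 279, 8, 2, 13], [374.5, 279.5])]
orange T [([256, 194, 4, 5, 18], [257.5, 195.8])]
orange S [([294, 170, 61, 13, 635], [320.6, 176.1]), ([365, 170, 4, 4, 9], [366.9, 171.1]), ([358, 186, 3, 16, 47], [359.0, 193.7])]
```

Run:
```python
from h import *
a=cv2.imread('pics/top0.png'); b=cv2.imread('pics/side0.png')
a=cv2.resize(a[160:195,210:265],(660,420),interpolation=cv2.INTER_LANCZOS4)[:300]
b=cv2.resize(b[195:235,350:415],(487,300),interpolation=cv2.INTER_LANCZOS4)
c=np.zeros((600,660,3),np.uint8);c[:300]=a;c[300:,:487]=b
cv2.imwrite('pics/yel.png',cv2.convertScaleAbs(c,alpha=1.5))
```

```text
(no output)
```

View pics/yel.png

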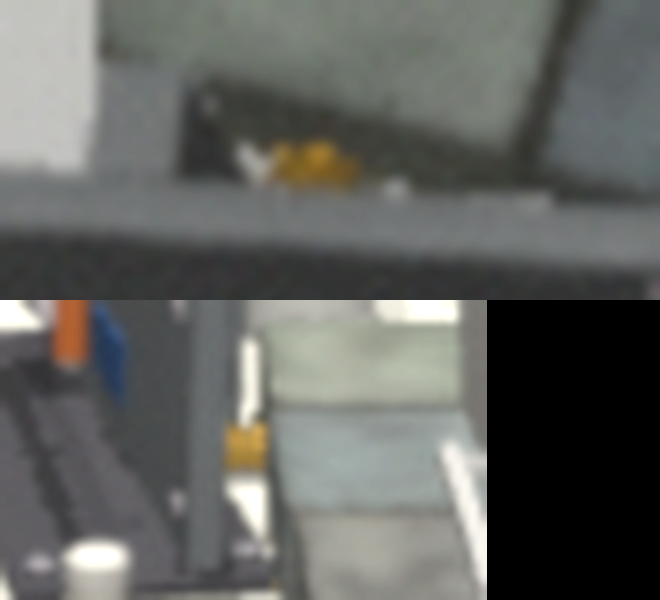

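Run:
```python
from h import *
T=shot('top');S=shot('side')
np.set_printoptions(precision=4,suppress=True)
f=lambda x,y:(155+x/3.4,155+y/3.4)
for n,p,z in [('panL back',f(28,57),.118),('panL front',f(25,72),.118),('panR back',f(408,75),.118),('panR front',f(400,92),.118),('footL front',f(55,198),.008),('footR front',f(413,219),.008),('footR back',f(422,103),.008),('hinge',f(72,120),.09),('post',f(350,139),.132)]:
    print(n,onz(T,*p,z)[:2])
print('post tri',tri(T,f(350,139),S,(358.8,186)))
print('postmid',tri(T,(257.8,196.5),S,(359,193.7)))
c=T['color'];print(c[171:177,230:242].tolist())
c=S['color'];print(c[198:219:2,378:388].tolist())
for n,p,z in [('blue',(315.6,260.3),.097),('red',(356.9,268.9),.097)]: print(n,onz(T,*p,z)[:2])
print(tri(T,(315.6,260.3),S,(313,223)),tri(T,(356.9,268.9),S,(311.4,242)))
```

```text
panL back [0.6843 0.3034]
panL front [0.673  0.3049]
panR back [0.6678 0.0293]
panR front [0.6551 0.0349]
footL front [0.6083 0.315 ]
footR front [0.5886 0.0366]
footR back [0.6824 0.0305]
hinge [0.6455 0.2784]
post [0.6162 0.068 ]
post tri (array([0.6159, 0.0681, 0.132 ]), [np.float64(0.0002984143859896555), np.float64(0.0002984143859892747)])
postmid (array([0.6195, 0.0721, 0.1091]), [np.float64(0.00199991092170957), np.float64(0.0019999109217093457)])
[[[53, 53, 48], [43, 43, 37], [43, 43, 38], [47, 44, 38], [45, 44, 38], [48, 46, 38], [50, 47, 36], [48, 47, 39], [42, 42, 37], [40, 41, 35], [41, 43, 38], [43, 43, 39]], [[93, 94, 90], [68, 65, 58], [64, 59, 47], [84, 70, 41], [70, 58, 34], [79, 64, 35], [98, 78, 34], [83, 66, 34], [52, 48, 39], [44, 44, 38], [44, 45, 40], [41, 42, 37]], [[94, 94, 93], [104, 102, 98], [93, 87, 75], [87, 71, 40], [81, 61, 27], [85, 65, 25], [99, 77, 30], [85, 66, 27], [67, 53, 28], [60, 50, 32], [43, 44, 37], [45, 46, 40]], [[70, 69, 68], [100, 97, 92], [88, 81, 67], [79, 64, 40], [83, 64, 27], [85, 65, 28], [83, 64, 25], [78, 60, 29], [75, 57, 27], 
[... 1611 characters left out ...]
1, 72], [74, 73, 69], [105, 88, 58], [121, 97, 47], [124, 99, 47], [125, 100, 48], [131, 104, 50], [98, 82, 53], [72, 74, 69], [89, 95, 92]], [[69, 71, 71], [73, 70, 62], [92, 77, 49], [103, 83, 42], [103, 82, 40], [104, 83, 42], [102, 82, 41], [78, 67, 48], [63, 63, 60], [83, 87, 85]], [[68, 71, 71], [71, 72, 71], [94, 92, 84], [107, 104, 96], [109, 107, 100], [109, 106, 100], [106, 102, 94], [80, 78, 72], [57, 58, 56], [75, 78, 76]]]
blue [ 0.464  -0.0685]
red [ 0.4421 -0.1674]
(array([ 0.4647, -0.0685,  0.0962]), [np.float64(0.0005474867185744076), np.float64(0.00054748671857464)]) (array([ 0.4431, -0.1676,  0.0947]), [np.float64(0.0006394176005431446), np.float64(0.0006394176005431561)])
```

Run:
```python
from h import *
T=shot('top');S=shot('side')
def cr(c,u,v,w): 
    im=cv2.cvtColor(c['color'],cv2.COLOR_RGB2BGR)[v-w//2:v+w//2,u-w//2:u+w//2]
    return cv2.convertScaleAbs(cv2.resize(im,(300,300),interpolation=cv2.INTER_LANCZOS4),alpha=1.5)
o=np.vstack([np.hstack([cr(T,316,262,30),cr(S,313,240,50)]),np.hstack([cr(T,356,270,30),cr(S,312,265,50)])])
cv2.imwrite('pics/w.png',o)
for n,u,v in [('ring',222,288),('tape',337,221),('vw',305,215),('va',366,220)]: print(n,onz(T,u,v,.01)[:2].round(3))
print('drawer: front corners etc')
```

```text
ring [0.409 0.174]
tape [ 0.582 -0.123]
vw [ 0.599 -0.039]
va [ 0.584 -0.199]
drawer: front corners etc
```

View pics/w.png

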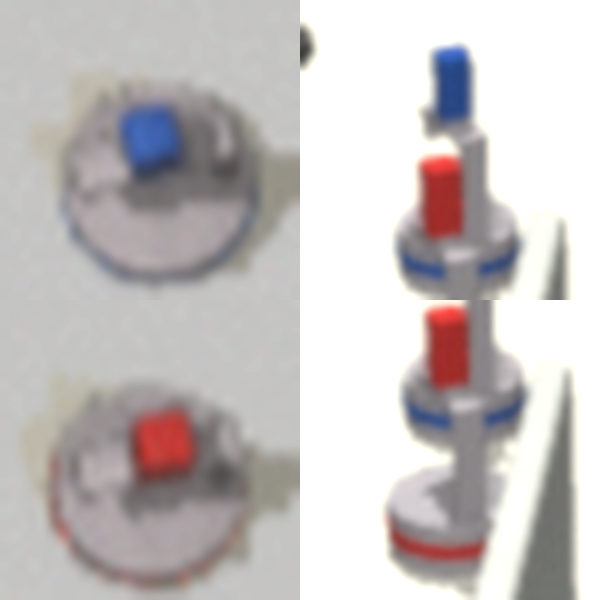

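Run:
```python
from h import *
T=shot('top');S=shot('side')
np.set_printoptions(precision=4,suppress=True)
for n,ax,ps,g,l,r in [('blue',(.4645,-.0685),(314.7,260.8),(301,247),(100,170),(225,130)),('red',(.4426,-.1675),(315.3,276.7),(341,255),(95,170),(228,140))]:
    p=onz(S,*ps,.022)[:2]-ax; print(n,'stem base',p,np.linalg.norm(p),'hook +y yaw',np.degrees(np.arctan2(-p[1],-p[0])))
    L=onz(T,g[0]+l[0]/10,g[1]+l[1]/10,.067)[:2];R=onz(T,g[0]+r[0]/10,g[1]+r[1]/10,.067)[:2];d=L-R
    print('  L-ax',L-ax,'R-ax',R-ax,np.degrees(np.arctan2(d[1],d[0])))
    # grip min-area rects from top mask
    hsv=cv2.cvtColor(T['color'],cv2.COLOR_RGB2HSV);lo,hi=((105,120,60),(130,255,255)) if n=='blue' else ((0,150,60),(6,255,255))
# body disc from top: bottom contour
gray=T['color'].astype(int)
# drawer points
for n,u,v,z in [('fp L top',405,262,.131),('fp R top',497,293,.131),('cab front-left top',418,208,.14),('cab front right top',516,236,.14),('cab back-left',447,139,.14),('cab back right',533,178,.14)]: print(n,onz(T,u,v,z)[:2])
```

```text
blue stem base [-0.0066 -0.0499] 0.05032121880095933 hook +y yaw 82.5123724845406
  L-ax [-0.0047  0.0123] R-ax [ 0.0049 -0.0186] 107.36047390381563
red stem base [ 0.0031 -0.0241] 0.024300299569471506 hook +y yaw 97.3755415036053
  L-ax [-0.0037  0.0143] R-ax [ 0.0034 -0.0186] 102.18483000636283
fp L top [ 0.4524 -0.278 ]
fp R top [ 0.378  -0.4866]
cab front-left top [ 0.5798 -0.3126]
cab front right top [ 0.5097 -0.5382]
cab back-left [ 0.7527 -0.3911]
cab back right [ 0.651  -0.5908]
```

```bash
cat >> h.py <<'E'
from scipy.spatial.transform import Rotation as Ro
YS=np.arctan2(.9978,.0661)
def plan(xyz,yaw=None,p=None):
    """units to get to xyz with tool y at yaw (rad): dr about tool axes first, then the shift in the turned axes"""
    o=manip.get_obs(); R=Ro.from_quat(o['ee_rot']); p=np.array(o['position']) if p is None else np.array(p)
    y=R.apply([0,1,0]); yaw0=np.arctan2(y[1],y[0]); yaw=yaw0 if yaw is None else yaw
    ty=np.array([np.cos(yaw),np.sin(yaw),0]); tz=np.array([0,0,-1.]); tx=np.cross(ty,tz)
    G=Ro.from_matrix(np.column_stack([tx,ty,tz])); rv=(R.inv()*G).as_rotvec()
    print('yaw',round(np.degrees(yaw0),2),'dr units',(np.degrees(rv)/4).round(2),'shift units',(G.inv().apply(np.array(xyz)-p)/.025).round(2),'pos',p.round(4),'w',round(o['grip_width'],3),'g',round(o['grasp_force'],1),'t',round(o['clock'],1))
E
python3 - <<'E'
from h import *
plan((.6162,.068,.19),YS)
T=shot('top'); c=T['color'].astype(int).sum(2)
m=np.zeros(c.shape,np.uint8);m[195:300,395:520]=(c[195:300,395:520]<110)
n,l,st,ce=cv2.connectedComponentsWithStats(m);i=1+st[1:,4].argmax();print(st[i],ce[i])
cn=max(cv2.findContours((l==i).astype(np.uint8),0,2)[0],key=cv2.contourArea)
q=cv2.approxPolyDP(cv2.convexHull(cn),4,True)[:,0];print([(p.tolist(),onz(T,*p.tolist(),.018)[:2].round(4).tolist()) for p in q])
E
```

```text
yaw 70.76 dr units [ 0.   -0.   -3.86] shift units [-17.76 -19.75   1.65] pos [0.2059 0.5901 0.2313] w 1.0 g 0.0 t 0.5
[ 412  215   81   64 3178] [452.35840151 247.09848962]
[([425, 215], [0.5938, -0.3532]), ([492, 237], [0.5332, -0.5237]), ([481, 278], [0.4268, -0.4876]), ([412, 257], [0.4828, -0.3143])]
```

Emit:
jog_arm(
  dr=[
    [0,0,-0.97],
    [0,0,-0.97],
    [0,0,-0.96],
    [0,0,-0.96],
    [0,0,0],
    [0,0,0],
    [0,0,0],
    [0,0,0],
    [0,0,0],
    [0,0,0],
  ],
  translation=[
    [0,0,0],
    [0,0,0],
    [0,0,0],
    [0,0,0],
    [-0.9,-1,0],
    [-0.9,-1,0],
    [-0.9,-1,0],
    [-0.9,-1,0],
    [-0.9,-1,0],
    [-0.9,-1,0],
  ],
  jaw=[0.5,0.5,0.5,0.5,0.5,0.5,0.5,0.5,0.5,0.5],
  squeeze=40,
)

```text
clock: 1.55
position: [0.3314, 0.4304, 0.2315]
ee_rot: [0.033, 0.999, 0.0, 0.0]
ft_force: [0.5, -0.7, -0.3]
grip_width: 0.504
grasp_force: 0.0
```

Emit:
jog_arm(
  dr=[
    [0,0,0],
    [0,0,0],
    [0,0,0],
    [0,0,0],
    [0,0,0],
    [0,0,0],
    [0,0,0],
    [0,0,0],
    [0,0,0],
    [0,0,0],
  ],
  translation=[
    [-0.9,-1,0],
    [-0.9,-1,0],
    [-0.9,-1,0],
    [-0.9,-1,0],
    [-0.9,-1,0],
    [-0.9,-1,0],
    [-0.9,-1,0],
    [-0.9,-1,0],
    [-0.9,-1,0],
    [-0.9,-1,0],
  ],
  jaw=[0.5,0.5,0.5,0.5,0.5,0.5,0.5,0.5,0.5,0.5],
)

```text
clock: 2.55
position: [0.5394, 0.166, 0.2315]
ee_rot: [0.033, 0.999, 0.0, 0.0]
ft_force: [-0.3, 0.9, 0.8]
grip_width: 0.501
grasp_force: 0.0
```

Run:
```python
from h import *
plan((.6162,.068,.100),YS)
```

```text
yaw 86.21 dr units [ 0.  0. -0.] shift units [-3.33 -3.71  5.26] pos [0.5394 0.166  0.2315] w 0.501 g 0.0 t 2.5
```

Emit:
jog_arm(
  dr=[
    [0,0,0],
    [0,0,0],
    [0,0,0],
    [0,0,0],
    [0,0,0],
  ],
  translation=[
    [-0.7,-0.8,0],
    [-0.7,-0.8,0],
    [-0.7,-0.8,0],
    [-0.7,-0.8,0],
    [0,0,0],
  ],
  jaw=[0.5,0.5,0.5,0.5,0.5],
)

```text
clock: 3.05
position: [0.6046, 0.0786, 0.2312]
ee_rot: [0.036, 0.999, -0.001, 0.0]
ft_force: [-1.0, -0.4, -0.3]
grip_width: 0.498
grasp_force: 0.0
```

Run:
```python
from h import *
plan((.6162,.068,.102),YS)
```

```text
yaw 85.91 dr units [-0.03  0.01 -0.08] shift units [-0.49 -0.39  5.17] pos [0.6046 0.0786 0.2312] w 0.498 g 0.0 t 3.0
```

Emit:
jog_arm(
  dr=[
    [0,0,0],
    [0,0,0],
    [0,0,0],
    [0,0,0],
    [0,0,0],
    [0,0,0],
    [0,0,0],
  ],
  translation=[
    [-0.5,-0.5,0],
    [0,0,1],
    [0,0,1],
    [0,0,1],
    [0,0,1],
    [0,0,1],
    [0,0,0.17],
  ],
  jaw=[0.5,0.5,0.5,0.5,0.5,0.5,0.5],
)

```text
clock: 3.75
position: [0.6127, 0.07, 0.0991]
ee_rot: [0.033, 0.999, -0.0, -0.002]
ft_force: [0.0, 0.3, -0.2]
grip_width: 0.5
grasp_force: 0.0
```

Emit:
jog_arm(
  dr=[
    [0,0,0],
    [0,0,0],
    [0,0,0],
    [0,0,0],
    [0,0,0],
  ],
  translation=[
    [0,0,0],
    [0,0,0],
    [0,0,0],
    [0,0,0],
    [0,0,0],
  ],
  jaw=[0,0,0,0,0],
  squeeze=30,
)

```text
clock: 4.25
position: [0.6157, 0.0692, 0.1036]
ee_rot: [0.033, 0.999, 0.0, 0.001]
ft_force: [-1.6, -1.7, 7.2]
grip_width: 0.129
grasp_force: 29.8
```

Run:
```python
from h import *
H=np.array([.6405,.272]);ex=np.array([.9978,-.0661]);ey=np.array([.0661,.9978])
o=manip.get_obs();p=o['position'];d=p[:2]-H;a=np.arctan2(-d@ex,-d@ey);print('r',np.linalg.norm(d),'ang',a)
r=np.linalg.norm(d);prev=d
for k in range(1,19):
    b=a+(1.59-a)*k/18;q=r*(-np.sin(b)*ex-np.cos(b)*ey);s=(q-prev)/.025;prev=q
    print([round(-s@ex,2),round(s@ey,2)],end=' ')
plan((.6162,.068,.102),YS)
```

```text
r 0.20433230979895373 ang 0.05574781531396253
[np.float64(0.69), np.float64(0.07)] [np.float64(0.68), np.float64(0.13)] [np.float64(0.67), np.float64(0.18)] [np.float64(0.65), np.float64(0.24)] [np.float64(0.63), np.float64(0.3)] [np.float64(0.6), np.float64(0.35)] [np.float64(0.57), np.float64(0.4)] [np.float64(0.53), np.float64(0.45)] [np.float64(0.49), np.float64(0.49)] [np.float64(0.45), np.float64(0.53)] [np.float64(0.4), np.float64(0.57)] [np.float64(0.35), np.float64(0.6)] [np.float64(0.3), np.float64(0.63)] [np.float64(0.25), np.float64(0.65)] [np.float64(0.19), np.float64(0.67)] [np.float64(0.13), np.float64(0.68)] [np.float64(0.08), np.float64(0.69)] [np.float64(0.02), np.float64(0.7)] yaw 86.18 dr units [ 0.01  0.03 -0.01] shift units [-0.02 -0.05  0.06] pos [0.6157 0.0692 0.1036] w 0.129 g 29.8 t 4.2
```

Emit:
jog_arm(
  dr=[
    [0,0,0],
    [0,0,0],
    [0,0,0],
    [0,0,0],
    [0,0,0],
    [0,0,0],
  ],
  translation=[
    [0,0,-0.12],
    [0.69,0.07,0],
    [0.68,0.13,0],
    [0.67,0.18,0],
    [0.65,0.24,0],
    [0.63,0.3,0],
  ],
  jaw=[0,0,0,0,0,0],
)

```text
clock: 4.85
position: [0.5318, 0.0969, 0.1039]
ee_rot: [0.034, 0.999, -0.001, -0.001]
ft_force: [2.4, -1.1, -9.5]
grip_width: 0.126
grasp_force: 30.3
```

Emit:
jog_arm(
  dr=[
    [0,0,0],
    [0,0,0],
    [0,0,0],
    [0,0,0],
    [0,0,0],
  ],
  translation=[
    [0.6,0.35,0],
    [0.57,0.4,0],
    [0.53,0.45,0],
    [0.49,0.49,0],
    [0.45,0.53,0],
  ],
  jaw=[0,0,0,0,0],
)

```text
clock: 5.35
position: [0.4673, 0.1538, 0.1035]
ee_rot: [0.035, 0.999, -0.003, -0.004]
ft_force: [-17.0, -16.3, 5.2]
grip_width: 0.125
grasp_force: 32.3
```

Run:
```python
from h import *
P=np.array([[.6157,.0692],[.5318,.0969],[.4673,.1538]])
A=np.c_[2*P,np.ones(3)];s=np.linalg.solve(A,(P**2).sum(1));print('centre',s[:2],np.sqrt(s[2]+s[:2]@s[:2]))
ex=np.array([.9978,-.0661]);ey=np.array([.0661,.9978])
# hinge along x fixed line, r=.208 fit
from scipy.optimize import least_squares
f=least_squares(lambda h:np.linalg.norm(P-h,axis=1)-.208,[.64,.274]);print(f.x,f.fun)
H=f.x;r=.208;p=manip.get_obs()['position'][:2];d=p-H;a=np.arctan2(-d@ex,-d@ey);print('a',a,np.linalg.norm(d));prev=r*d/np.linalg.norm(d)
for k in range(1,11):
    b=a+(1.6-a)*k/10;q=r*(-np.sin(b)*ex-np.cos(b)*ey);s=(q-prev)/.025;prev=q
    print([round(-s@ex,2),round(s@ey,2)],end=' ')
print(H+q)
```

```text
centre [0.64044648 0.28506569] 0.21727951189718028
[0.63559454 0.27653625] [ 0.00028853 -0.00053317  0.00029603]
a 0.8744851098169568 0.20828305567409083
[np.float64(0.37), np.float64(0.48)] [np.float64(0.33), np.float64(0.5)] [np.float64(0.3), np.float64(0.53)] [np.float64(0.26), np.float64(0.55)] [np.float64(0.22), np.float64(0.56)] [np.float64(0.18), np.float64(0.58)] [np.float64(0.13), np.float64(0.59)] [np.float64(0.09), np.float64(0.6)] [np.float64(0.05), np.float64(0.6)] [np.float64(0.0), np.float64(0.6)] [0.42854209 0.29633932]
```

Emit:
jog_arm(
  dr=[
    [0,0,0],
    [0,0,0],
    [0,0,0],
    [0,0,0],
    [0,0,0],
  ],
  translation=[
    [0.47,0.4,0],
    [0.35,0.5,0],
    [0.3,0.53,0],
    [0.26,0.55,0],
    [0.22,0.56,0],
  ],
  jaw=[0,0,0,0,0],
)

```text
clock: 5.85
position: [0.4324, 0.2223, 0.1037]
ee_rot: [0.034, 0.999, -0.002, -0.003]
ft_force: [-7.5, -4.7, -2.4]
grip_width: 0.129
grasp_force: 31.2
```

Emit:
jog_arm(
  dr=[
    [0,0,0],
    [0,0,0],
    [0,0,0],
    [0,0,0],
    [0,0,0],
    [0,0,0],
  ],
  translation=[
    [0.18,0.58,0],
    [0.13,0.59,0],
    [0.09,0.6,0],
    [0.05,0.6,0],
    [0,0.6,0],
    [0,0,0],
  ],
  jaw=[0,0,0,0,0,0],
)

```text
clock: 6.45
position: [0.4271, 0.2922, 0.1036]
ee_rot: [0.035, 0.999, -0.006, -0.004]
ft_force: [-15.1, -26.3, 11.1]
grip_width: 0.13
grasp_force: 33.7
```

Emit:
jog_arm(
  dr=[
    [0,0,0],
    [0,0,0],
    [0,0,0],
    [0,0,0],
    [0,0,0],
    [0,0,0],
    [0,0,0],
  ],
  translation=[
    [0,-0.1,0],
    [0,0,0],
    [0,0,0],
    [0,0,0],
    [0,0,-1],
    [0,0,-1],
    [0,0,-1],
  ],
  jaw=[0,0.4,0.4,0.4,0.4,0.4,0.4],
)

```text
clock: 7.15
position: [0.4294, 0.2965, 0.1814]
ee_rot: [0.033, 0.999, 0.0, 0.0]
ft_force: [0.9, -0.1, 0.4]
grip_width: 0.401
grasp_force: 0.0
```

Emit:
jog_arm(
  dr=[
    [0,0,0],
    [0,0,0],
    [0,0,0],
    [0,0,0],
    [0,0,0],
    [0,0,0],
    [0,0,0],
    [0,0,0],
  ],
  translation=[
    [0,-1,0],
    [0,-1,0],
    [0,-1,0],
    [0,-1,0],
    [0,-1,0],
    [0,-1,0],
    [0,-1,0],
    [0,-1,0],
  ],
  jaw=[0.5,0.5,0.5,0.5,0.5,0.5,0.5,0.5],
)

```text
clock: 7.95
position: [0.4163, 0.0958, 0.1806]
ee_rot: [0.033, 0.999, 0.0, 0.001]
ft_force: [0.9, 0.2, 0.1]
grip_width: 0.501
grasp_force: 0.0
```

```bash
cat >> h.py <<'E'
def comp(c,lo,hi,roi):
    m=cv2.inRange(cv2.cvtColor(c['color'],cv2.COLOR_RGB2HSV),lo,hi);k=np.zeros_like(m);k[roi[1]:roi[3],roi[0]:roi[2]]=1
    n,l,st,ce=cv2.connectedComponentsWithStats(m*k); return [(st[i].tolist(),ce[i].round(1).tolist()) for i in range(1,n) if st[i][4]>=8]
COL=dict(blue=((105,120,60),(130,255,255)),red=((0,150,60),(6,255,255)),orange=((5,160,80),(16,255,255)))
E
python3 - <<'E'
from h import *
np.set_printoptions(precision=4,suppress=True)
T=shot('top','top1');S=shot('side','side1')
for k in COL: print(k,comp(T,*COL[k],(150,150,400,330)),'S',comp(S,*COL[k],(260,170,420,310)))
plan((.4645,-.0685,.2),np.radians(107))
P=np.array([[.6157,.0692],[.5318,.0969],[.4673,.1538],[.4324,.2223],[.4271,.2922]])
A=np.c_[2*P,np.ones(5)];s=np.linalg.lstsq(A,(P**2).sum(1),rcond=None)[0];print('centre',s[:2],np.sqrt(s[2]+s[:2]@s[:2]))
E
```

```text
blue [([314, 259, 4, 4, 16], [315.5, 260.5]), ([379, 301, 21, 13, 58], [388.8, 307.4])] S [([363, 197, 3, 10, 12], [364.6, 201.2]), ([311, 224, 5, 11, 52], [313.0, 228.9]), ([267, 295, 21, 15, 100], [276.8, 302.7])]
red [([362, 215, 8, 7, 45], [365.7, 218.1]), ([355, 267, 5, 5, 25], [357.0, 269.0])] S [([309, 241, 6, 13, 68], [311.3, 247.6]), ([371, 256, 9, 8, 65], [375.1, 259.6]), ([304, 280, 13, 3, 14], [309.9, 281.4])]
orange [([159, 271, 4, 4, 12], [160.7, 272.5])] S [([294, 170, 61, 10, 400], [319.6, 173.8]), ([365, 170, 4, 4, 10], [367.0, 171.0]), ([282, 175, 2, 8, 12], [282.3, 178.8])]
yaw 85.98 dr units [ 0.01  0.02 -5.25] shift units [ 0.06 -6.77 -0.77] pos [0.4164 0.0938 0.1806] w 0.496 g 0.0 t 8.1
centre [0.6355 0.2782] 0.20951148321125462
```

View pics/top1.png

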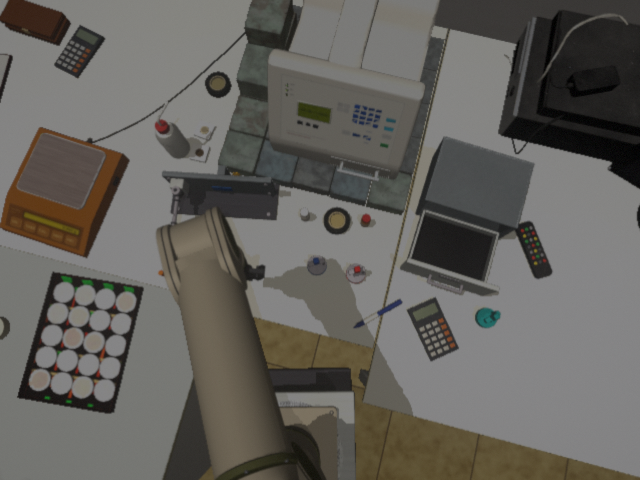

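Emit:
jog_arm(
  dr=[
    [0,0,-0.875],
    [0,0,-0.875],
    [0,0,-0.875],
    [0,0,-0.875],
    [0,0,-0.875],
    [0,0,-0.875],
    [0,0,0],
    [0,0,0],
    [0,0,0],
    [0,0,0],
  ],
  translation=[
    [0,0,0],
    [0,0,0],
    [0,0,0],
    [0,0,0],
    [0,0,0],
    [0,0,0],
    [0,-1,0],
    [0,-1,0],
    [0,-1,0],
    [0,-1,0],
  ],
  jaw=[0.5,0.5,0.5,0.5,0.5,0.5,0.5,0.5,0.5,0.5],
)

```text
clock: 9.05
position: [0.4463, 0.0008, 0.1805]
ee_rot: [-0.15, 0.989, 0.0, 0.001]
ft_force: [-0.5, 0.3, -0.5]
grip_width: 0.496
grasp_force: 0.0
```

Emit:
jog_arm(
  dr=[
    [0,0,0],
    [0,0,0],
    [0,0,0],
    [0,0,0],
  ],
  translation=[
    [0,-1,0],
    [0,-1,0],
    [0,-0.5,0],
    [0,0,0],
  ],
  jaw=[0.5,0.5,0.5,0.5],
)

```text
clock: 9.45
position: [0.4648, -0.0598, 0.1804]
ee_rot: [-0.149, 0.989, -0.0, 0.001]
ft_force: [0.3, 0.4, 0.5]
grip_width: 0.496
grasp_force: 0.0
```

Run:
```python
from h import *
T=shot('top');S=shot('side');np.set_printoptions(precision=4,suppress=True)
print(comp(S,*COL['blue'],(260,200,340,290)),comp(T,*COL['blue'],(290,240,340,290)))
print(tri(T,(160.7,271.5),S,(282.3,175)),onz(T,160.7,271.5,.132))
plan((.4645,-.0685,.073),np.radians(107))
```

```text
[([311, 224, 5, 11, 51], [312.9, 228.8]), ([306, 258, 6, 3, 8], [308.2, 259.2])] []
(array([0.4373, 0.2983, 0.1101]), [np.float64(0.0016381308329256358), np.float64(0.001638130832925628)]) [0.4359 0.2907 0.132 ]
yaw 107.23 dr units [0.   0.01 0.06] shift units [ 0.11 -0.41  4.29] pos [ 0.4643 -0.0579  0.1801] w 0.499 g 0.0 t 9.6
```

Emit:
jog_arm(
  dr=[
    [0,0,0],
    [0,0,0],
    [0,0,0],
    [0,0,0],
    [0,0,0],
    [0,0,0],
    [0,0,0],
  ],
  translation=[
    [0.1,-0.42,0],
    [0,0,0.7],
    [0,0,0.9],
    [0,0,0.9],
    [0,0,0.9],
    [0,0,0.9],
    [0,0,0],
  ],
  jaw=[0.5,0.5,0.5,0.5,0.5,0.5,0.5],
)

```text
clock: 10.25
position: [0.4629, -0.0694, 0.0704]
ee_rot: [-0.15, 0.989, 0.0, -0.002]
ft_force: [0.3, 0.2, -0.2]
grip_width: 0.499
grasp_force: 0.0
```

Emit:
jog_arm(
  dr=[
    [0,0,0],
    [0,0,0],
    [0,0,0],
    [0,0,0],
    [0,0,0],
  ],
  translation=[
    [0,0,0],
    [0,0,0],
    [0,0,0],
    [0,0,0],
    [0,0,0],
  ],
  jaw=[0,0,0,0,0],
  squeeze=60,
)

```text
clock: 10.75
position: [0.4654, -0.0692, 0.0738]
ee_rot: [-0.15, 0.989, 0.0, 0.001]
ft_force: [-1.7, 2.1, 6.9]
grip_width: 0.149
grasp_force: 59.3
```

Run:
```python
from h import *
T=shot('top','g1');S=shot('side','g1s')
b=cv2.cvtColor(S['color'],cv2.COLOR_RGB2BGR)[170:290,250:380]
cv2.imwrite('pics/g1c.png',cv2.convertScaleAbs(cv2.resize(b,None,fx=5,fy=5,interpolation=cv2.INTER_CUBIC),alpha=1.2))
print(comp(T,*COL['orange'],(140,240,200,300)),comp(S,*COL['orange'],(260,170,300,210)))
plan((.4645,-.0685,.073),np.radians(107))
```

```text
[([159, 271, 4, 3, 10], [160.5, 272.2])] [([282, 170, 2, 13, 17], [282.2, 176.8])]
yaw 107.22 dr units [0.01 0.03 0.05] shift units [0.03 0.04 0.03] pos [ 0.4655 -0.0693  0.0738] w 0.146 g 59.3 t 10.8
```

View pics/g1c.png

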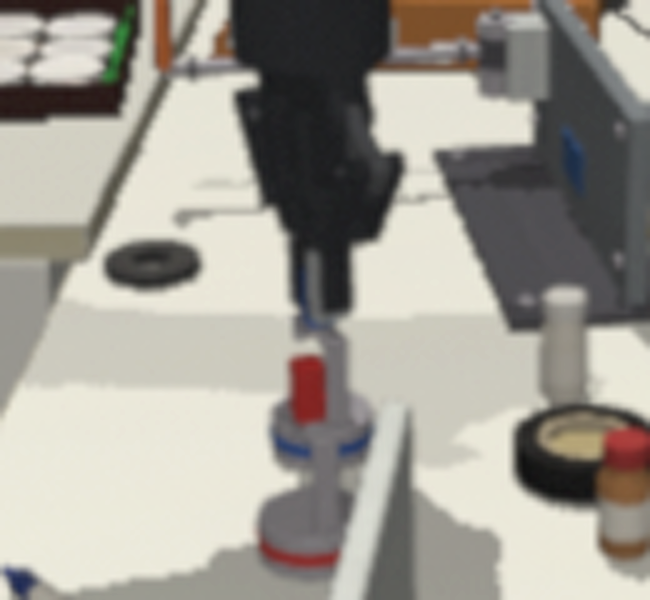

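Run:
```python
from h import *
T=shot('top');S=shot('side')
print(comp(S,*COL['orange'],(260,150,300,210)))
for X in [(.4275,.2918),(.436,.2907)]:
    print(X,proj(S,X+(.132,)),proj(S,X+(.10,)),proj(T,X+(.132,)))
c=T['color'];print(c[268:278,156:166].tolist())
plan((.5282,.2851-.10,.122),np.arctan2(.2084,.0142))
```

```text
[([282, 170, 2, 13, 17], [282.2, 176.8])]
(0.4275, 0.2918) [279.48953948 168.8747789 ] [280.08636384 178.90537972] [160.0033195 275.0772468]
(0.436, 0.2907) [282.29926252 168.7581984 ] [282.87156668 178.78683959] [160.68925472 271.43698319]
[[[135, 136, 135], [136, 136, 136], [136, 135, 136], [137, 136, 136], [137, 136, 137], [136, 136, 137], [136, 136, 136], [134, 134, 135], [117, 116, 117], [73, 70, 73]], [[136, 135, 136], [136, 136, 136], [136, 136, 135], [136, 135, 134], [134, 131, 129], [128, 125, 122], [135, 134, 133], [135, 135, 135], [128, 128, 128], [102, 100, 101]], [[135, 135, 135], [135, 134, 135], [136, 131, 128], [136, 116, 105], [135, 104, 93], [129, 97, 84], [127, 109, 102], [125, 120, 119], [128, 126, 127], [114, 112, 112]], [[136, 136, 135], [136, 133, 131], [137, 120, 110], [137, 94, 67], [137, 83, 47], [133, 78, 42], [122, 80, 57], [95, 83, 78], [96, 92, 90], [92, 86, 84]], [[136, 135, 135], [137, 131, 127], [137, 108, 88], [138, 86, 48], [138, 83, 37], [137, 82, 38], [123, 73, 40], [72, 50, 41], [63, 50, 44], [64, 51, 46]], [[135, 134, 134], [137, 129, 126], [138
[... 184 characters left out ...]
28, 86, 54], [114, 72, 43], [87, 53, 34], [65, 43, 33], [61, 40, 32], [61, 41, 33]], [[137, 136, 136], [137, 135, 135], [134, 132, 130], [130, 119, 114], [129, 113, 105], [112, 93, 84], [84, 66, 57], [73, 54, 46], [69, 49, 42], [64, 43, 34]], [[136, 136, 137], [136, 136, 136], [137, 136, 136], [136, 135, 134], [134, 132, 131], [127, 123, 121], [116, 111, 109], [111, 106, 104], [97, 86, 81], [78, 62, 54]], [[138, 137, 137], [137, 135, 137], [137, 137, 136], [137, 137, 136], [136, 136, 136], [135, 134, 134], [134, 133, 133], [132, 131, 130], [125, 121, 120], [114, 108, 106]]]
yaw 107.22 dr units [0.01 0.03 5.28] shift units [-1.81 10.32 -1.93] pos [ 0.4655 -0.0693  0.0738] w 0.15 g 59.3 t 10.9
```

Emit:
jog_arm(
  dr=[
    [0,0,0],
    [0,0,0],
    [0,0,0],
    [0,0,0.88],
    [0,0,0.88],
    [0,0,0.88],
    [0,0,0.88],
    [0,0,0.88],
    [0,0,0.88],
  ],
  translation=[
    [0,0,-0.4],
    [0,0,-0.8],
    [0,0,-0.73],
    [0,0,0],
    [0,0,0],
    [0,0,0],
    [0,0,0],
    [0,0,0],
    [0,0,0],
  ],
  jaw=[0,0,0,0,0,0,0,0,0],
)

```text
clock: 11.85
position: [0.4647, -0.0698, 0.1215]
ee_rot: [0.036, 0.999, 0.0, 0.0]
ft_force: [-0.5, 0.5, -3.4]
grip_width: 0.149
grasp_force: 58.8
```

Emit:
jog_arm(
  dr=[
    [0,0,0],
    [0,0,0],
    [0,0,0],
    [0,0,0],
    [0,0,0],
    [0,0,0],
    [0,0,0],
    [0,0,0],
    [0,0,0],
    [0,0,0],
  ],
  translation=[
    [-0.1,0.5,0],
    [-0.2,0.9,0],
    [-0.2,1,0],
    [-0.2,1,0],
    [-0.2,1,0],
    [-0.2,1,0],
    [-0.2,1,0],
    [-0.2,1,0],
    [-0.2,1,0],
    [-0.2,1,0],
  ],
  jaw=[0,0,0,0,0,0,0,0,0,0],
)

```text
clock: 12.85
position: [0.5281, 0.1637, 0.1212]
ee_rot: [0.033, 0.999, 0.0, 0.0]
ft_force: [-0.3, 0.2, -3.3]
grip_width: 0.147
grasp_force: 58.8
```

Run:
```python
from h import *
T=shot('top','h1');S=shot('side','h1s')
print(comp(S,*COL['blue'],(260,170,400,290)))
c=comp(S,*COL['red'],(290,230,330,290));print(c)
print(proj(S,(.5337-.01,.2039,.05)),proj(S,(.5,.2839,.085)))
plan((.5337,.2839,.122),np.radians(86.2))
```

```text
[([363, 197, 3, 10, 12], [364.6, 201.2]), ([316, 205, 8, 1, 8], [319.5, 205.0])]
[([308, 241, 7, 13, 68], [311.0, 247.2]), ([304, 280, 13, 3, 15], [310.2, 281.3])]
[316.46727145 200.89027972] [303.89940553 182.40252724]
yaw 86.5 dr units [0.02 0.   0.07] shift units [ 0.08  4.69 -0.04] pos [0.528  0.1669 0.121 ] w 0.149 g 58.9 t 12.9
```

Emit:
jog_arm(
  dr=[
    [0,0,0],
    [0,0,0],
    [0,0,0],
    [0,0,0],
    [0,0,0],
    [0,0,0],
    [0,0,0],
  ],
  translation=[
    [0,0.8,0],
    [0,0.8,0],
    [0,0.8,0],
    [0,0.8,0],
    [0,0.8,0],
    [0,0.7,0],
    [0,0,0],
  ],
  jaw=[0,0,0,0,0,0,0],
)

```text
clock: 13.65
position: [0.5355, 0.2827, 0.1205]
ee_rot: [0.032, 0.999, 0.001, -0.0]
ft_force: [-0.4, -0.0, -3.5]
grip_width: 0.141
grasp_force: 59.1
```

Run:
```python
from h import *
T=shot('top','i1');S=shot('side','i1s')
b=cv2.cvtColor(S['color'],cv2.COLOR_RGB2BGR)[140:240,260:390]
t=cv2.cvtColor(T['color'],cv2.COLOR_RGB2BGR)[150:250,150:280]
f=lambda a:cv2.convertScaleAbs(cv2.resize(a,(390,300),interpolation=cv2.INTER_CUBIC),alpha=1.2)
cv2.imwrite('pics/i1c.png',cv2.convertScaleAbs(cv2.resize(b,(780,600),interpolation=cv2.INTER_CUBIC),alpha=1.2))
plan((.5337,.2839,.122),np.radians(86.2)); print(manip.get_obs()['ft_force'].round(1))
```

```text
yaw 86.12 dr units [-0.01 -0.   -0.02] shift units [ 0.11  0.18 -0.06] pos [0.5361 0.2791 0.1205] w 0.148 g 59.1 t 13.8
[-0.4 -0.9 -3.9]
```

View pics/i1c.png

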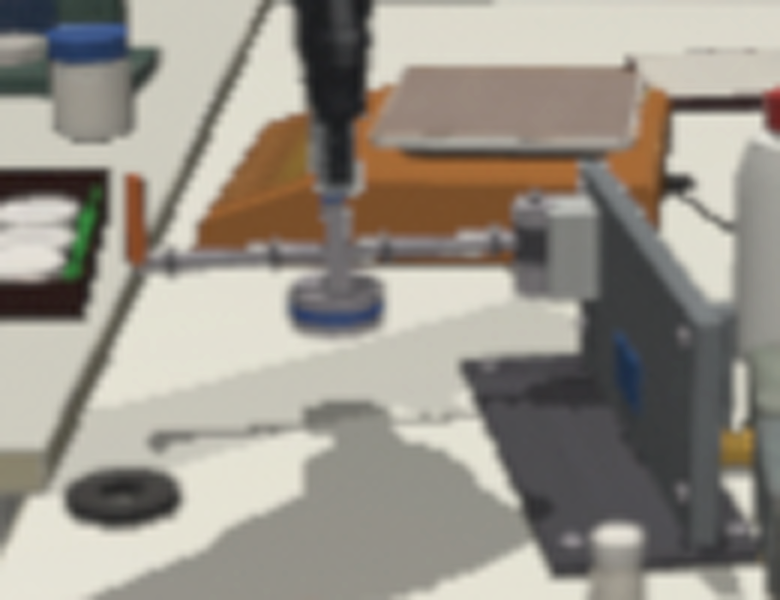

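Emit:
jog_arm(
  dr=[
    [0,0,0],
    [0,0,0],
    [0,0,0],
    [0,0,0],
  ],
  translation=[
    [0,0.15,0.2],
    [0,0,0.3],
    [0,0,0.34],
    [0,0,0],
  ],
  jaw=[0,0,0,0],
)

```text
clock: 14.15
position: [0.5367, 0.2823, 0.0998]
ee_rot: [0.035, 0.999, 0.0, 0.0]
ft_force: [-0.2, -1.1, 1.7]
grip_width: 0.148
grasp_force: 59.6
```

Emit:
jog_arm(
  dr=[
    [0,0,0],
    [0,0,0],
    [0,0,0],
    [0,0,0],
    [0,0,0],
    [0,0,0],
    [0,0,0],
    [0,0,0],
  ],
  translation=[
    [0,0,0],
    [0,0,0],
    [0,0,0],
    [0,0,-0.3],
    [0,0,-0.6],
    [0,0,-0.9],
    [0,0,-0.9],
    [0,0,-0.9],
  ],
  jaw=[0.25,0.35,0.4,0.4,0.4,0.4,0.4,0.4],
)

```text
clock: 14.95
position: [0.5367, 0.2826, 0.1923]
ee_rot: [0.034, 0.999, 0.0, 0.001]
ft_force: [-0.2, 0.2, -0.4]
grip_width: 0.399
grasp_force: 0.0
```

Run:
```python
from h import *
T=shot('top');S=shot('side')
print(comp(T,*COL['red'],(330,200,400,310)),comp(S,*COL['red'],(290,230,330,290)),comp(S,*COL['blue'],(290,150,350,230)),comp(T,*COL['blue'],(170,180,300,280)))
plan((.4426,-.1675,.2),np.radians(101)); print(manip.get_obs()['ft_force'].round(1))
```

```text
[([362, 215, 8, 7, 43], [365.8, 218.2]), ([355, 267, 5, 5, 24], [356.9, 268.9])] [([308, 241, 6, 13, 65], [310.9, 247.0]), ([304, 280, 13, 3, 15], [310.2, 281.3])] [([314, 171, 3, 8, 22], [315.1, 174.5])] [([212, 186, 6, 2, 9], [214.7, 186.6]), ([224, 187, 7, 2, 12], [227.0, 187.4])]
yaw 86.06 dr units [ 0.05  0.08 -3.73] shift units [  7.2  -16.97  -0.21] pos [0.5382 0.2833 0.1947] w 0.404 g 0.0 t 15.1
[0.5 0.4 0.5]
```

Emit:
jog_arm(
  dr=[
    [0,0,-0.93],
    [0,0,-0.93],
    [0,0,-0.93],
    [0,0,-0.93],
    [0,0,0],
    [0,0,0],
    [0,0,0],
    [0,0,0],
    [0,0,0],
    [0,0,0],
  ],
  translation=[
    [0,0,0],
    [0,0,0],
    [0,0,0],
    [0,0,0],
    [0.42,-1,0],
    [0.42,-1,0],
    [0.42,-1,0],
    [0.42,-1,0],
    [0.42,-1,0],
    [0.42,-1,0],
  ],
  jaw=[0.5,0.5,0.5,0.5,0.5,0.5,0.5,0.5,0.5,0.5],
)

```text
clock: 16.05
position: [0.5029, 0.1222, 0.1904]
ee_rot: [-0.095, 0.995, 0.0, 0.0]
ft_force: [0.3, -0.1, 0.2]
grip_width: 0.501
grasp_force: 0.0
```

Emit:
jog_arm(
  dr=[
    [0,0,0],
    [0,0,0],
    [0,0,0],
    [0,0,0],
    [0,0,0],
    [0,0,0],
    [0,0,0],
    [0,0,0],
    [0,0,0],
    [0,0,0],
  ],
  translation=[
    [0.42,-1,0],
    [0.42,-1,0],
    [0.42,-1,0],
    [0.42,-1,0],
    [0.42,-1,0],
    [0.42,-1,0],
    [0.42,-1,0],
    [0.42,-1,0],
    [0.42,-1,0],
    [0.42,-1,0],
  ],
  jaw=[0.5,0.5,0.5,0.5,0.5,0.5,0.5,0.5,0.5,0.5],
)

```text
clock: 17.05
position: [0.4472, -0.1432, 0.1904]
ee_rot: [-0.095, 0.995, 0.0, 0.0]
ft_force: [0.7, 1.1, 0.5]
grip_width: 0.496
grasp_force: 0.0
```

Run:
```python
from h import *
S=shot('side');T=shot('top')
print(comp(S,*COL['red'],(290,230,330,290)),comp(T,*COL['red'],(330,240,400,310)),comp(S,*COL['blue'],(290,150,350,230)))
plan((.4426,-.1675,.073),np.radians(101))
```

```text
[([309, 242, 5, 12, 60], [311.0, 247.5]), ([304, 280, 13, 3, 14], [309.9, 281.4])] [] []
yaw 100.65 dr units [-0.01  0.01 -0.09] shift units [ 0.32 -0.82  4.7 ] pos [ 0.4466 -0.1457  0.1905] w 0.5 g 0.0 t 17.1
```

Emit:
jog_arm(
  dr=[
    [0,0,0],
    [0,0,0],
    [0,0,0],
    [0,0,0],
    [0,0,0],
    [0,0,0],
    [0,0,0],
    [0,0,0],
  ],
  translation=[
    [0.28,-0.86,0],
    [0,0,0.7],
    [0,0,0.9],
    [0,0,0.9],
    [0,0,0.9],
    [0,0,0.9],
    [0,0,0.38],
    [0,0,0],
  ],
  jaw=[0.5,0.5,0.5,0.5,0.5,0.5,0.5,0.5],
)

```text
clock: 17.95
position: [0.4442, -0.1641, 0.0722]
ee_rot: [-0.096, 0.995, 0.0, -0.001]
ft_force: [-0.3, -0.2, 0.3]
grip_width: 0.498
grasp_force: 0.0
```

Emit:
jog_arm(
  dr=[
    [0,0,0],
    [0,0,0],
    [0,0,0],
    [0,0,0],
    [0,0,0],
  ],
  translation=[
    [0,0,0],
    [0,0,0],
    [0,0,0],
    [0,0,0],
    [0,0,0],
  ],
  jaw=[0,0,0,0,0],
  squeeze=60,
)

```text
clock: 18.45
position: [0.4457, -0.1649, 0.0737]
ee_rot: [-0.095, 0.995, -0.0, 0.001]
ft_force: [-0.4, -1.7, 6.4]
grip_width: 0.151
grasp_force: 61.3
```

Run:
```python
from h import *
S=shot('side')
print(comp(S,*COL['blue'],(290,150,350,230)))
plan((.4779,.2876-.1,.122),np.radians(86.2))
```

```text
[]
yaw 100.95 dr units [-0.    0.03  3.69] shift units [-0.35 14.15 -1.93] pos [ 0.4457 -0.1649  0.0737] w 0.145 g 61.4 t 18.5
```

Emit:
jog_arm(
  dr=[
    [0,0,0],
    [0,0,0],
    [0,0,0],
    [0,0,0.92],
    [0,0,0.92],
    [0,0,0.92],
    [0,0,0.92],
    [0,0,0],
    [0,0,0],
    [0,0,0],
  ],
  translation=[
    [0,0,-0.4],
    [0,0,-0.8],
    [0,0,-0.73],
    [0,0,0],
    [0,0,0],
    [0,0,0],
    [0,0,0],
    [0,0.5,0],
    [-0.05,0.9,0],
    [-0.05,1,0],
  ],
  jaw=[0,0,0,0,0,0,0,0,0,0],
)

```text
clock: 19.5
position: [0.4507, -0.1045, 0.1213]
ee_rot: [0.034, 0.999, 0.0, -0.0]
ft_force: [0.9, -0.2, -3.6]
grip_width: 0.144
grasp_force: 60.1
```

Emit:
jog_arm(
  dr=[
    [0,0,0],
    [0,0,0],
    [0,0,0],
    [0,0,0],
    [0,0,0],
    [0,0,0],
    [0,0,0],
    [0,0,0],
    [0,0,0],
    [0,0,0],
  ],
  translation=[
    [-0.03,1,0],
    [-0.03,1,0],
    [-0.03,1,0],
    [-0.03,1,0],
    [-0.03,1,0],
    [-0.03,1,0],
    [-0.03,1,0],
    [-0.03,1,0],
    [-0.03,1,0],
    [0,0.8,0],
  ],
  jaw=[0,0,0,0,0,0,0,0,0,0],
)

```text
clock: 20.5
position: [0.4735, 0.1406, 0.1213]
ee_rot: [0.032, 0.999, -0.0, -0.0]
ft_force: [1.3, -0.8, -3.6]
grip_width: 0.148
grasp_force: 60.0
```

Run:
```python
from h import *
S=shot('side')
print(comp(S,*COL['blue'],(290,150,350,230)),comp(S,*COL['red'],(270,160,340,290)))
plan((.4779,.2876,.122),np.radians(86.2))
```

```text
[([314, 171, 3, 8, 23], [315.0, 174.3])] []
yaw 86.48 dr units [ 0.02 -0.01  0.07] shift units [ 0.2   5.74 -0.03] pos [0.4734 0.1441 0.1213] w 0.143 g 60.0 t 20.6
```

Emit:
jog_arm(
  dr=[
    [0,0,0],
    [0,0,0],
    [0,0,0],
    [0,0,0],
    [0,0,0],
    [0,0,0],
    [0,0,0],
    [0,0,0],
    [0,0,0],
  ],
  translation=[
    [0.1,0.8,0],
    [0,0.8,0],
    [0,0.8,0],
    [0,0.8,0],
    [0,0.8,0],
    [0,0.8,0],
    [0,0.5,0],
    [0,0.3,0],
    [0,0,0],
  ],
  jaw=[0,0,0,0,0,0,0,0,0],
)

```text
clock: 21.45
position: [0.4806, 0.2799, 0.1209]
ee_rot: [0.032, 0.999, -0.0, -0.0]
ft_force: [-0.1, 0.7, -3.8]
grip_width: 0.15
grasp_force: 60.0
```

Emit:
jog_arm(
  dr=[
    [0,0,0],
    [0,0,0],
    [0,0,0],
    [0,0,0],
  ],
  translation=[
    [0,0,0.2],
    [0,0,0.3],
    [0,0,0.34],
    [0,0,0],
  ],
  jaw=[0,0,0,0],
)

```text
clock: 21.85
position: [0.4811, 0.278, 0.1006]
ee_rot: [0.033, 0.999, -0.0, -0.0]
ft_force: [-3.5, -4.6, 9.6]
grip_width: 0.151
grasp_force: 62.0
```

Emit:
jog_arm(
  dr=[
    [0,0,0],
    [0,0,0],
    [0,0,0],
    [0,0,0],
    [0,0,0],
  ],
  translation=[
    [0,0,-0.25],
    [0,0.3,0],
    [0,0,0.1],
    [0,0,0.1],
    [0,0,0],
  ],
  jaw=[0,0,0,0,0],
)

```text
clock: 22.35
position: [0.4807, 0.2862, 0.1003]
ee_rot: [0.033, 0.999, -0.001, -0.001]
ft_force: [-0.4, 0.8, -3.7]
grip_width: 0.144
grasp_force: 60.3
```

Emit:
jog_arm(
  dr=[
    [0,0,0],
    [0,0,0],
    [0,0,0],
    [0,0,0],
    [0,0,0],
    [0,0,0],
    [0,0,0],
    [0,0,0],
    [0,0,0],
    [0,0,0],
  ],
  translation=[
    [0,0,0.05],
    [0,0,0],
    [0,0,0],
    [0,0,0],
    [0,0,0],
    [0,0,-0.3],
    [0,0,-0.6],
    [0,0,-0.9],
    [0,0,-0.9],
    [0,0,-0.9],
  ],
  jaw=[0,0,0.25,0.35,0.4,0.4,0.4,0.4,0.4,0.4],
)

```text
clock: 23.35
position: [0.4814, 0.2866, 0.1925]
ee_rot: [0.033, 0.999, 0.0, 0.001]
ft_force: [0.2, 0.8, -0.0]
grip_width: 0.4
grasp_force: 0.0
```

Emit:
jog_arm(
  dr=[
    [0,0,0],
    [0,0,0],
    [0,0,0],
    [0,0,0],
    [0,0,0],
    [0,0,0],
    [0,0,0],
    [0,0,0],
    [0,0,0],
    [0,0,0],
  ],
  translation=[
    [0,-1,0],
    [0,-1,0],
    [0,-1,0],
    [0,-1,0],
    [0,-1,0],
    [0,-1,0],
    [0,-1,0],
    [0,0,0],
    [0,0,0],
    [0,0,0],
  ],
  jaw=[0.5,0.5,0.5,0.5,0.5,0.5,0.5,0.5,0.5,0.5],
)

```text
clock: 24.35
position: [0.4699, 0.1129, 0.1907]
ee_rot: [0.032, 0.999, 0.0, 0.0]
ft_force: [0.4, 0.4, 0.3]
grip_width: 0.502
grasp_force: 0.0
```

Run:
```python
from h import *
T=shot('top','j1');S=shot('side','j1s')
b=cv2.cvtColor(S['color'],cv2.COLOR_RGB2BGR)[140:240,260:390]
t=cv2.cvtColor(T['color'],cv2.COLOR_RGB2BGR)[170:290,130:290]
f=lambda a:cv2.convertScaleAbs(cv2.resize(a,(390,300),interpolation=cv2.INTER_CUBIC),alpha=1.2)
cv2.imwrite('pics/j1c.png',np.vstack([f(b),f(t)]))
for k in ('blue','red'): print(k,comp(S,*COL[k],(270,150,350,230)),comp(T,*COL[k],(150,200,300,290)))
plan((.4779,.2876,.122),np.radians(86.2))
```

```text
blue [([314, 171, 3, 8, 22], [315.1, 174.2])] []
red [([295, 172, 4, 8, 25], [296.6, 175.6])] []
yaw 86.32 dr units [0.   0.   0.03] shift units [0.14 7.   2.73] pos [0.4697 0.1129 0.1903] w 0.502 g 0.0 t 24.4
```

View pics/j1c.png

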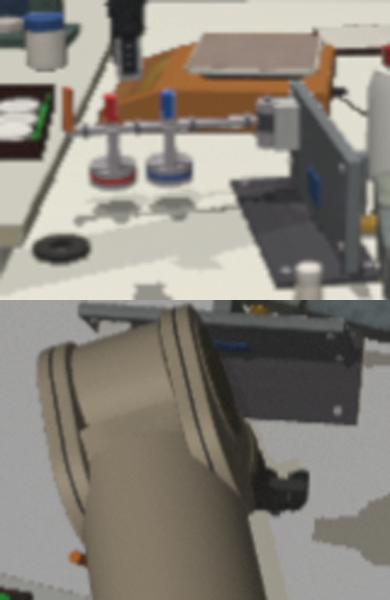

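Emit:
jog_arm(
  dr=[
    [0,0,0],
    [0,0,0],
    [0,0,0],
    [0,0,0],
    [0,0,0],
    [0,0,0],
    [0,0,0],
    [0,0,0],
    [0,0,0],
    [0,0,0],
  ],
  translation=[
    [0,0,0],
    [0,0,0],
    [0,0,0],
    [0,0,0],
    [0,0,0],
    [0,0,0],
    [0,0,0],
    [0,0,0],
    [0,0,0],
    [0,0,0],
  ],
  jaw=[0.5,0.5,0.5,0.5,0.5,0.5,0.5,0.5,0.5,0.5],
)

```text
clock: 25.45
position: [0.4697, 0.1119, 0.19]
ee_rot: [0.033, 0.999, 0.0, -0.0]
ft_force: [-0.3, -0.5, 0.1]
grip_width: 0.497
grasp_force: 0.0
```

Emit:
jog_arm(
  dr=[
    [0,0,0],
    [0,0,0],
    [0,0,0],
    [0,0,0],
    [0,0,0],
    [0,0,0],
    [0,0,0],
    [0,0,0],
    [0,0,0],
    [0,0,0],
  ],
  translation=[
    [0,0,0],
    [0,0,0],
    [0,0,0],
    [0,0,0],
    [0,0,0],
    [0,0,0],
    [0,0,0],
    [0,0,0],
    [0,0,0],
    [0,0,0],
  ],
  jaw=[0.5,0.5,0.5,0.5,0.5,0.5,0.5,0.5,0.5,0.5],
)

```text
clock: 26.45
position: [0.4697, 0.1119, 0.1901]
ee_rot: [0.033, 0.999, 0.0, 0.0]
ft_force: [-0.5, 0.3, 0.7]
grip_width: 0.499
grasp_force: 0.0
```

Run:
```python
from h import *
S=shot('side')
for k in ('blue','red'):
    c=comp(S,*COL[k],(270,150,350,230));print(k,c)
# where would red grip centre at known pose project?
print('red',proj(S,(.4812,.2866,.108)),'blue',proj(S,(.5367,.2825,.108)))
plan((.4812,.2866,.1925),np.radians(86.2))
```

```text
blue [([314, 171, 3, 8, 22], [315.1, 174.2])]
red [([295, 172, 4, 8, 24], [296.5, 175.5])]
red [297.4651457  175.51629476] blue [315.39179401 174.49675918]
yaw 86.24 dr units [0.   0.   0.01] shift units [ 0.   7.  -0.1] pos [0.4697 0.1119 0.1901] w 0.502 g 0.0 t 26.5
```

Emit:
jog_arm(
  dr=[
    [0,0,0],
    [0,0,0],
    [0,0,0],
    [0,0,0],
    [0,0,0],
    [0,0,0],
    [0,0,0],
    [0,0,0],
    [0,0,0],
  ],
  translation=[
    [0,1,0],
    [0,1,0],
    [0,1,0],
    [0,1,0],
    [0,1,0],
    [0,1,0],
    [0,1,0],
    [0,0,0],
    [0,0,0],
  ],
  jaw=[0.45,0.45,0.45,0.45,0.45,0.45,0.45,0.45,0.45],
)

```text
clock: 27.4
position: [0.4811, 0.2865, 0.1898]
ee_rot: [0.032, 0.999, -0.0, -0.0]
ft_force: [0.8, -1.3, -0.7]
grip_width: 0.45
grasp_force: 0.0
```

Emit:
jog_arm(
  dr=[
    [0,0,0],
    [0,0,0],
    [0,0,0],
    [0,0,0],
    [0,0,0],
    [0,0,0],
    [0,0,0],
    [0,0,0],
    [0,0,0],
    [0,0,0],
  ],
  translation=[
    [0,0,0.8],
    [0,0,0.9],
    [0,0,0.9],
    [0,0,0.6],
    [0,0,0.38],
    [0,0,0],
    [0,0,0],
    [0,0,0],
    [0,0,0],
    [0,0,0],
  ],
  jaw=[0.45,0.45,0.45,0.45,0.45,0.45,0,0,0,0],
)

```text
clock: 28.4
position: [0.4818, 0.2869, 0.1017]
ee_rot: [0.033, 0.999, 0.001, 0.001]
ft_force: [-0.5, -1.5, 6.1]
grip_width: 0.146
grasp_force: 61.1
```

Emit:
jog_arm(
  dr=[
    [0,0,0],
    [0,0,0],
    [0,0,0],
    [0,0,0],
    [0,0,0],
    [0,0,0],
    [0,0,0],
    [0,0,0],
    [0,0,0],
    [0,0,0],
  ],
  translation=[
    [0,0,-0.3],
    [0,0,-0.4],
    [0,0,-0.18],
    [0,0,0],
    [0,-0.5,0],
    [0,-0.7,0],
    [0,-0.8,0],
    [0,-0.9,0],
    [0,-0.9,0],
    [0,-0.9,-0.5],
  ],
  jaw=[0,0,0,0,0,0,0,0,0,0],
)

```text
clock: 29.4
position: [0.472, 0.1659, 0.1337]
ee_rot: [0.034, 0.999, -0.001, -0.001]
ft_force: [0.7, -0.1, -2.3]
grip_width: 0.146
grasp_force: 60.0
```

Emit:
jog_arm(
  dr=[
    [0,0,0.79],
    [0,0,0.79],
    [0,0,0.79],
    [0,0,0.79],
    [0,0,0.79],
    [0,0,0],
    [0,0,0],
    [0,0,0],
    [0,0,0],
    [0,0,0],
  ],
  translation=[
    [0,0,-0.9],
    [0,0,-0.9],
    [0,0,-0.9],
    [0,0,-0.9],
    [0,0,-0.8],
    [0.2,-0.8,0],
    [0.3,-1,0],
    [0.3,-1,0],
    [0.3,-1,0],
    [0.3,-1,0],
  ],
  jaw=[0,0,0,0,0,0,0,0,0,0],
)

```text
clock: 30.4
position: [0.399, 0.0654, 0.2443]
ee_rot: [0.171, 0.985, 0.0, -0.0]
ft_force: [0.6, -0.7, -2.3]
grip_width: 0.147
grasp_force: 60.0
```

Run:
```python
from h import *
S=shot('side')
for k in ('blue',): print(k,comp(S,*COL[k],(270,150,350,230)))
plan((.4806,-.4567,.245),np.radians(70.4)); print(manip.get_obs()['ft_force'].round(1))
```

```text
blue [([314, 171, 3, 8, 22], [315.1, 174.2])]
yaw 70.15 dr units [-0.01 -0.03 -0.06] shift units [-10.1  -18.43  -0.03] pos [0.3974 0.062  0.2443] w 0.143 g 60.0 t 30.4
[ 2.  -4.3 -2.2]
```

Emit:
jog_arm(
  dr=[
    [0,0,0],
    [0,0,0],
    [0,0,0],
    [0,0,0],
    [0,0,0],
    [0,0,0],
    [0,0,0],
    [0,0,0],
    [0,0,0],
    [0,0,0],
  ],
  translation=[
    [-0.4,-0.8,0],
    [-0.55,-1,0],
    [-0.55,-1,0],
    [-0.55,-1,0],
    [-0.55,-1,0],
    [-0.55,-1,0],
    [-0.55,-1,0],
    [-0.55,-1,0],
    [-0.55,-1,0],
    [-0.55,-1,0],
  ],
  jaw=[0,0,0,0,0,0,0,0,0,0],
)

```text
clock: 31.45
position: [0.4429, -0.21, 0.2447]
ee_rot: [0.171, 0.985, 0.001, 0.0]
ft_force: [-0.2, -0.2, -4.3]
grip_width: 0.144
grasp_force: 60.0
```

Emit:
jog_arm(
  dr=[
    [0,0,0],
    [0,0,0],
    [0,0,0],
    [0,0,0],
    [0,0,0],
    [0,0,0],
    [0,0,0],
    [0,0,0],
    [0,0,0],
    [0,0,0],
  ],
  translation=[
    [-0.55,-1,0],
    [-0.55,-1,0],
    [-0.55,-1,0],
    [-0.55,-1,0],
    [-0.55,-1,0],
    [-0.55,-1,0],
    [-0.55,-1,0],
    [-0.55,-1,0],
    [-0.4,-0.7,0],
    [0,0,0],
  ],
  jaw=[0,0,0,0,0,0,0,0,0,0],
)

```text
clock: 32.45
position: [0.4816, -0.4565, 0.2444]
ee_rot: [0.172, 0.985, -0.001, -0.001]
ft_force: [-0.7, 0.8, -3.6]
grip_width: 0.147
grasp_force: 60.0
```

Run:
```python
from h import *
S=shot('side','k1s')
b=cv2.cvtColor(S['color'],cv2.COLOR_RGB2BGR)[150:400,200:540]
cv2.imwrite('pics/k1c.png',cv2.resize(b,(780,574),interpolation=cv2.INTER_CUBIC))
print(comp(S,*COL['red'],(200,100,480,400)))
plan((.4806,-.4567,.245),np.radians(70.4)); print(manip.get_obs()['ft_force'].round(1))
```

```text
[([389, 155, 8, 6, 37], [391.9, 157.7]), ([362, 233, 7, 2, 8], [364.9, 233.6]), ([350, 271, 30, 7, 68], [363.8, 274.9])]
yaw 70.22 dr units [-0.01 -0.02 -0.05] shift units [ 0.03 -0.09 -0.02] pos [ 0.4821 -0.4549  0.2445] w 0.146 g 60.0 t 32.5
[ 0.2  0.6 -3.2]
```

View pics/k1c.png

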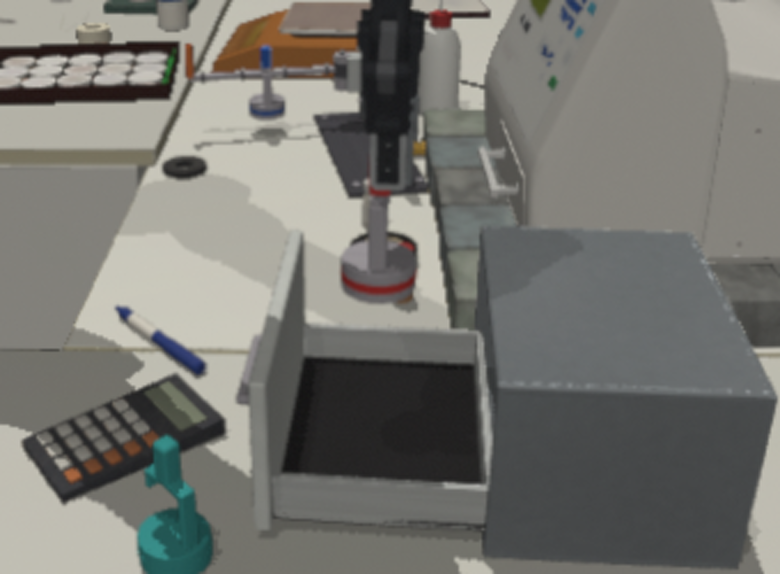

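Emit:
jog_arm(
  dr=[
    [0,0,0],
    [0,0,0],
    [0,0,0],
    [0,0,0],
    [0,0,0],
    [0,0,0],
    [0,0,0],
    [0,0,0],
  ],
  translation=[
    [0,0,0.8],
    [0,0,1],
    [0,0,1],
    [0,0,1],
    [0,0,1],
    [0,0,0.7],
    [0,0,0.4],
    [0,0,0],
  ],
  jaw=[0,0,0,0,0,0,0,0],
)

```text
clock: 33.3
position: [0.4842, -0.4521, 0.0966]
ee_rot: [0.17, 0.985, 0.001, -0.001]
ft_force: [0.5, 0.8, -3.6]
grip_width: 0.147
grasp_force: 59.9
```

Emit:
jog_arm(
  dr=[
    [0,0,0],
    [0,0,0],
    [0,0,0],
  ],
  translation=[
    [0,0,0.08],
    [0,0,0.04],
    [0,0,0],
  ],
  jaw=[0,0,0],
)

```text
clock: 33.6
position: [0.4849, -0.4531, 0.0952]
ee_rot: [0.17, 0.985, -0.0, 0.0]
ft_force: [-0.3, 0.1, -3.2]
grip_width: 0.146
grasp_force: 59.9
```

Emit:
jog_arm(
  dr=[
    [0,0,0],
    [0,0,0],
    [0,0,0],
  ],
  translation=[
    [0,0,0.06],
    [0,0,0.04],
    [0,0,0],
  ],
  jaw=[0,0,0],
)

```text
clock: 33.9
position: [0.486, -0.4535, 0.0942]
ee_rot: [0.17, 0.986, -0.0, 0.002]
ft_force: [-0.1, 2.4, 8.1]
grip_width: 0.142
grasp_force: 61.6
```

Emit:
jog_arm(
  dr=[
    [0,0,0],
    [0,0,0],
    [0,0,0],
    [0,0,0],
    [0,0,0],
    [0,0,0],
    [0,0,0],
    [0,0,0],
    [0,0,0],
    [0,0,0],
  ],
  translation=[
    [0,0,-0.05],
    [0,0,0],
    [0,0,0],
    [0,0,-0.3],
    [0,0,-0.6],
    [0,0,-1],
    [0,0,-1],
    [0,0,-1],
    [0,0,-1],
    [0,0,0],
  ],
  jaw=[0.25,0.35,0.4,0.4,0.4,0.4,0.4,0.4,0.4,0.4],
)

```text
clock: 34.9
position: [0.4852, -0.4545, 0.2208]
ee_rot: [0.17, 0.985, -0.002, 0.003]
ft_force: [0.8, 0.1, 1.0]
grip_width: 0.4
grasp_force: 0.0
```

Run:
```python
from h import *
S=shot('side','l1s')
print(comp(S,*COL['red'],(300,150,480,400)),comp(S,*COL['blue'],(290,150,350,230)))
X=np.array([.485,-.4533]);print(proj(S,(*X,.115)),proj(S,(*X,.085)))
plan((.5367,.2825,.22),np.radians(86.2)); print(manip.get_obs()['ft_force'].round(1))
```

```text
[([371, 256, 9, 8, 65], [375.1, 259.6]), ([362, 301, 9, 18, 143], [365.9, 310.0]), ([351, 349, 29, 8, 46], [365.3, 354.0])] [([314, 171, 3, 8, 22], [315.1, 174.2])]
[368.33889692 302.80560069] [367.93005335 318.52233642]
yaw 70.43 dr units [-0.02  0.05 -3.94] shift units [-0.11 29.53 -0.06] pos [ 0.4849 -0.4538  0.2186] w 0.396 g 0.0 t 35.0
[-0.3 -0.3 -0.1]
```

Emit:
jog_arm(
  dr=[
    [0,0,-0.79],
    [0,0,-0.79],
    [0,0,-0.79],
    [0,0,-0.79],
    [0,0,-0.78],
    [0,0,0],
    [0,0,0],
    [0,0,0],
    [0,0,0],
    [0,0,0],
  ],
  translation=[
    [0,0,0],
    [0,0,0],
    [0,0,0],
    [0,0,0],
    [0,0,0],
    [0,1,0],
    [0,1,0],
    [0,1,0],
    [0,1,0],
    [0,1,0],
  ],
  jaw=[0.45,0.45,0.45,0.45,0.45,0.45,0.45,0.45,0.45,0.45],
)

```text
clock: 35.95
position: [0.4925, -0.3269, 0.2153]
ee_rot: [0.033, 0.999, 0.0, -0.0]
ft_force: [0.4, 0.6, -0.2]
grip_width: 0.448
grasp_force: 0.0
```

Emit:
jog_arm(
  dr=[
    [0,0,0],
    [0,0,0],
    [0,0,0],
    [0,0,0],
    [0,0,0],
    [0,0,0],
    [0,0,0],
    [0,0,0],
    [0,0,0],
    [0,0,0],
  ],
  translation=[
    [0,1,0],
    [0,1,0],
    [0,1,0],
    [0,1,0],
    [0,1,0],
    [0,1,0],
    [0,1,0],
    [0,1,0],
    [0,1,0],
    [0,1,0],
  ],
  jaw=[0.45,0.45,0.45,0.45,0.45,0.45,0.45,0.45,0.45,0.45],
)

```text
clock: 36.95
position: [0.509, -0.0776, 0.2156]
ee_rot: [0.033, 0.999, 0.0, -0.0]
ft_force: [-0.3, 0.2, 0.2]
grip_width: 0.454
grasp_force: 0.0
```

Emit:
jog_arm(
  dr=[
    [0,0,0],
    [0,0,0],
    [0,0,0],
    [0,0,0],
    [0,0,0],
    [0,0,0],
    [0,0,0],
    [0,0,0],
    [0,0,0],
    [0,0,0],
  ],
  translation=[
    [0,1,0],
    [0,1,0],
    [0,1,0],
    [0,1,0],
    [0,1,0],
    [0,1,0],
    [0,1,0],
    [0,1,0],
    [0,1,0],
    [0,1,0],
  ],
  jaw=[0.45,0.45,0.45,0.45,0.45,0.45,0.45,0.45,0.45,0.45],
)

```text
clock: 37.95
position: [0.5256, 0.1716, 0.2155]
ee_rot: [0.033, 0.999, -0.0, -0.0]
ft_force: [-0.4, 0.1, -0.5]
grip_width: 0.451
grasp_force: 0.0
```

Run:
```python
from h import *
plan((.5367,.2825,.100),np.radians(86.2))
S=shot('side');print(comp(S,*COL['blue'],(290,150,350,230)))
```

```text
yaw 86.19 dr units [-0.   -0.01 -0.  ] shift units [-0.15  4.45  4.62] pos [0.5256 0.1716 0.2155] w 0.451 g 0.0 t 38.0
[([314, 171, 3, 8, 22], [315.1, 174.2])]
```

Emit:
jog_arm(
  dr=[
    [0,0,0],
    [0,0,0],
    [0,0,0],
    [0,0,0],
    [0,0,0],
    [0,0,0],
  ],
  translation=[
    [-0.1,1,0],
    [0,1,0],
    [0,1,0],
    [0,0.9,0],
    [0,0.55,0],
    [0,0,0],
  ],
  jaw=[0.45,0.45,0.45,0.45,0.45,0.45],
)

```text
clock: 38.6
position: [0.5353, 0.2833, 0.2152]
ee_rot: [0.032, 0.999, -0.0, -0.0]
ft_force: [-0.3, -0.5, -0.5]
grip_width: 0.448
grasp_force: 0.0
```

Emit:
jog_arm(
  dr=[
    [0,0,0],
    [0,0,0],
    [0,0,0],
    [0,0,0],
    [0,0,0],
    [0,0,0],
    [0,0,0],
    [0,0,0],
    [0,0,0],
    [0,0,0],
  ],
  translation=[
    [0,0,0.8],
    [0,0,1],
    [0,0,1],
    [0,0,0.9],
    [0,0,0.6],
    [0,0,0.28],
    [0,0,0],
    [0,0,0],
    [0,0,0],
    [0,0,0],
  ],
  jaw=[0.45,0.45,0.45,0.45,0.45,0.45,0.45,0,0,0],
)

```text
clock: 39.6
position: [0.5366, 0.282, 0.1026]
ee_rot: [0.033, 0.999, 0.001, 0.001]
ft_force: [-1.4, -0.5, 5.3]
grip_width: 0.145
grasp_force: 59.8
```

Emit:
jog_arm(
  dr=[
    [0,0,0],
    [0,0,0],
  ],
  translation=[
    [0,0,0],
    [0,0,0],
  ],
  jaw=[0,0],
)

```text
clock: 39.8
position: [0.5366, 0.282, 0.1026]
ee_rot: [0.033, 0.999, 0.001, 0.001]
ft_force: [-0.5, -0.5, 6.6]
grip_width: 0.147
grasp_force: 59.9
```

Emit:
jog_arm(
  dr=[
    [0,0,0],
    [0,0,0],
    [0,0,0],
    [0,0,0],
    [0,0,0],
    [0,0,0],
    [0,0,0],
    [0,0,0],
    [0,0,0],
    [0,0,0],
  ],
  translation=[
    [0,0,-0.3],
    [0,0,-0.4],
    [0,0,-0.15],
    [0,0,0],
    [0,-0.5,0],
    [0,-0.7,0],
    [0,-0.8,0],
    [0,-0.9,0],
    [0,-0.9,0],
    [0,-0.9,-0.5],
  ],
  jaw=[0,0,0,0,0,0,0,0,0,0],
)

```text
clock: 40.8
position: [0.5268, 0.1611, 0.1338]
ee_rot: [0.034, 0.999, -0.001, -0.001]
ft_force: [-0.1, 0.2, -3.3]
grip_width: 0.152
grasp_force: 58.6
```

Emit:
jog_arm(
  dr=[
    [0,0,0.79],
    [0,0,0.79],
    [0,0,0.79],
    [0,0,0.79],
    [0,0,0.79],
    [0,0,0],
    [0,0,0],
    [0,0,0],
    [0,0,0],
    [0,0,0],
  ],
  translation=[
    [0,0,-0.9],
    [0,0,-0.9],
    [0,0,-0.9],
    [0,0,-0.9],
    [0,0,-0.8],
    [-0.2,-0.8,0],
    [-0.3,-1,0],
    [-0.3,-1,0],
    [-0.3,-1,0],
    [-0.3,-1,0],
  ],
  jaw=[0,0,0,0,0,0,0,0,0,0],
)

```text
clock: 41.8
position: [0.5197, 0.0362, 0.2444]
ee_rot: [0.171, 0.985, 0.0, -0.0]
ft_force: [-0.2, -0.6, -3.6]
grip_width: 0.151
grasp_force: 59.0
```

Run:
```python
from h import *
S=shot('side');T=shot('top')
for k in ('red','blue'): print(k,comp(S,*COL[k],(270,150,480,400)),comp(T,*COL[k],(400,200,500,300)))
for p in comp(T,*COL['red'],(400,200,500,300)): print(onz(T,*p[1],.115))
plan((.5108,-.3719,.245),np.radians(70.4)); print(manip.get_obs()['ft_force'].round(1))
```

```text
red [([389, 155, 8, 6, 39], [392.1, 157.7]), ([371, 256, 9, 8, 62], [375.3, 259.7]), ([362, 301, 9, 18, 143], [365.9, 310.0]), ([351, 349, 29, 8, 47], [365.2, 354.0])] [([472, 247, 8, 7, 39], [475.3, 250.2])]
blue [([448, 150, 5, 5, 12], [449.8, 151.8]), ([318, 177, 16, 2, 19], [325.7, 177.6]), ([270, 296, 18, 16, 101], [278.5, 304.0])] []
[ 0.48147672 -0.4485504   0.115     ]
yaw 69.99 dr units [-0.01 -0.01 -0.1 ] shift units [-5.090e+00 -1.538e+01 -1.000e-02] pos [0.5198 0.0329 0.2447] w 0.145 g 59.0 t 41.9
[ 0.  -0.  -3.3]
```

Emit:
jog_arm(
  dr=[
    [0,0,0],
    [0,0,0],
    [0,0,0],
    [0,0,0],
    [0,0,0],
    [0,0,0],
    [0,0,0],
    [0,0,0],
    [0,0,0],
    [0,0,0],
  ],
  translation=[
    [-0.3,-0.8,0],
    [-0.33,-1,0],
    [-0.33,-1,0],
    [-0.33,-1,0],
    [-0.33,-1,0],
    [-0.33,-1,0],
    [-0.33,-1,0],
    [-0.33,-1,0],
    [-0.33,-1,0],
    [-0.33,-1,0],
  ],
  jaw=[0,0,0,0,0,0,0,0,0,0],
)

```text
clock: 42.9
position: [0.5141, -0.2207, 0.2445]
ee_rot: [0.171, 0.985, 0.0, -0.0]
ft_force: [0.3, 1.2, -2.8]
grip_width: 0.152
grasp_force: 59.1
```

Emit:
jog_arm(
  dr=[
    [0,0,0],
    [0,0,0],
    [0,0,0],
    [0,0,0],
    [0,0,0],
    [0,0,0],
    [0,0,0],
    [0,0,0],
  ],
  translation=[
    [-0.33,-1,0],
    [-0.33,-1,0],
    [-0.33,-1,0],
    [-0.33,-1,0],
    [-0.3,-0.9,0],
    [-0.1,-0.4,0],
    [0,0,0],
    [0,0,0],
  ],
  jaw=[0,0,0,0,0,0,0,0],
)

```text
clock: 43.7
position: [0.5114, -0.3573, 0.2447]
ee_rot: [0.17, 0.985, 0.001, -0.0]
ft_force: [-0.1, -0.1, -3.8]
grip_width: 0.145
grasp_force: 59.0
```

Run:
```python
from h import *
S=shot('side')
print(comp(S,*COL['blue'],(300,200,480,400)))
plan((.5108,-.3715,.0975),np.radians(70.4)); print(manip.get_obs()['ft_force'].round(1))
p=manip.get_obs()['position'];print(proj(S,(p[0],p[1]-.025,p[2]-.0765)))
```

```text
[([364, 207, 8, 2, 14], [367.5, 207.6]), ([355, 242, 26, 5, 54], [367.9, 244.6])]
yaw 70.46 dr units [ 0.02 -0.    0.02] shift units [-0.16 -0.57  5.89] pos [ 0.5119 -0.3567  0.2448] w 0.144 g 59.0 t 43.8
[ 0.4  0.9 -3.5]
[372.00503373 251.18486379]
```

Emit:
jog_arm(
  dr=[
    [0,0,0],
    [0,0,0],
    [0,0,0],
    [0,0,0],
    [0,0,0],
    [0,0,0],
    [0,0,0],
    [0,0,0],
    [0,0,0],
  ],
  translation=[
    [-0.15,-0.55,0],
    [0,0,0.8],
    [0,0,1],
    [0,0,1],
    [0,0,1],
    [0,0,1],
    [0,0,0.7],
    [0,0,0.39],
    [0,0,0],
  ],
  jaw=[0,0,0,0,0,0,0,0,0],
)

```text
clock: 44.65
position: [0.5106, -0.3712, 0.097]
ee_rot: [0.17, 0.985, 0.0, -0.001]
ft_force: [-0.1, 0.3, -2.8]
grip_width: 0.147
grasp_force: 59.0
```

Emit:
jog_arm(
  dr=[
    [0,0,0],
    [0,0,0],
    [0,0,0],
  ],
  translation=[
    [0,0,0.08],
    [0,0,0.04],
    [0,0,0],
  ],
  jaw=[0,0,0],
)

```text
clock: 44.95
position: [0.5109, -0.3723, 0.0954]
ee_rot: [0.17, 0.985, -0.0, 0.0]
ft_force: [0.6, 0.6, -3.8]
grip_width: 0.142
grasp_force: 59.1
```

Emit:
jog_arm(
  dr=[
    [0,0,0],
    [0,0,0],
    [0,0,0],
  ],
  translation=[
    [0,0,0.06],
    [0,0,0.04],
    [0,0,0],
  ],
  jaw=[0,0,0],
)

```text
clock: 45.25
position: [0.5127, -0.3728, 0.0951]
ee_rot: [0.17, 0.985, -0.0, 0.003]
ft_force: [0.7, 3.2, 13.3]
grip_width: 0.144
grasp_force: 61.2
```

Contact with the floor; release and rise, then return to the arm's post.

Emit:
jog_arm(
  dr=[
    [0,0,0],
    [0,0,0],
    [0,0,0],
    [0,0,0],
    [0,0,0],
    [0,0,0],
    [0,0,0],
    [0,0,0],
    [0,0,0],
    [0,0,0],
  ],
  translation=[
    [0,0,-0.08],
    [0,0,0],
    [0,0,0],
    [0,0,-0.3],
    [0,0,-0.6],
    [0,0,-1],
    [0,0,-1],
    [0,0,-1],
    [0,0,-1],
    [0,0,0],
  ],
  jaw=[0,0.25,0.4,0.4,0.4,0.4,0.4,0.4,0.4,0.4],
)

```text
clock: 46.25
position: [0.5115, -0.3737, 0.2216]
ee_rot: [0.17, 0.985, -0.001, 0.003]
ft_force: [0.2, -0.4, -0.2]
grip_width: 0.398
grasp_force: 0.0
```

Run:
```python
from h import *
S=shot('side','m1s');T=shot('top')
b=cv2.cvtColor(S['color'],cv2.COLOR_RGB2BGR)[220:400,290:510]
cv2.imwrite('pics/m1c.png',cv2.resize(b,(600,490),interpolation=cv2.INTER_CUBIC))
for p in comp(T,*COL['orange'],(130,240,200,310)): print(p,onz(T,*p[1],.132))
print(comp(T,(105,120,60),(130,255,255),(360,280,420,330)))
plan((.435,.2905,.22),np.radians(86.2))
```

```text
([160, 271, 3, 4, 10], [161.0, 272.5]) [0.43350258 0.28983514 0.132     ]
[]
yaw 70.39 dr units [-0.    0.02 -3.95] shift units [ 4.78 26.26 -0.08] pos [ 0.5108 -0.3724  0.2179] w 0.402 g 0.0 t 46.4
```

View pics/m1c.png

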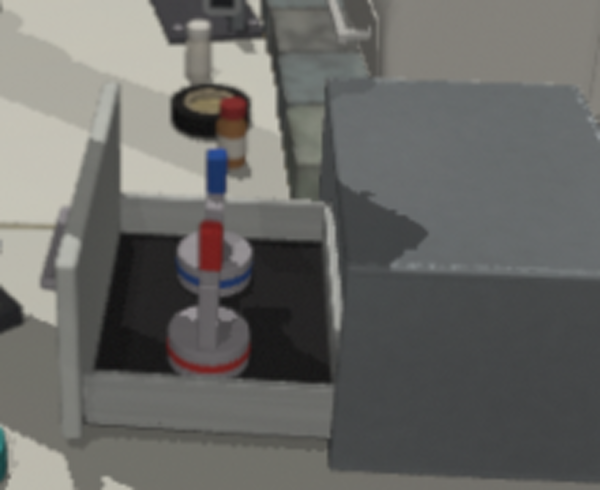

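Emit:
jog_arm(
  dr=[
    [0,0,-0.79],
    [0,0,-0.79],
    [0,0,-0.79],
    [0,0,-0.79],
    [0,0,-0.79],
    [0,0,0],
    [0,0,0],
    [0,0,0],
    [0,0,0],
    [0,0,0],
  ],
  translation=[
    [0,0,0],
    [0,0,0],
    [0,0,0],
    [0,0,0],
    [0,0,0],
    [0.18,1,0],
    [0.18,1,0],
    [0.18,1,0],
    [0.18,1,0],
    [0.18,1,0],
  ],
  jaw=[0.5,0.5,0.5,0.5,0.5,0.5,0.5,0.5,0.5,0.5],
)

```text
clock: 47.35
position: [0.4958, -0.2446, 0.216]
ee_rot: [0.033, 0.999, 0.0, -0.001]
ft_force: [0.1, 0.8, 1.1]
grip_width: 0.499
grasp_force: 0.0
```

Emit:
jog_arm(
  dr=[
    [0,0,0],
    [0,0,0],
    [0,0,0],
    [0,0,0],
    [0,0,0],
    [0,0,0],
    [0,0,0],
    [0,0,0],
    [0,0,0],
    [0,0,0],
  ],
  translation=[
    [0.18,1,0],
    [0.18,1,0],
    [0.18,1,0],
    [0.18,1,0],
    [0.18,1,0],
    [0.18,1,0],
    [0.18,1,0],
    [0.18,1,0],
    [0.18,1,0],
    [0.18,1,0],
  ],
  jaw=[0.5,0.5,0.5,0.5,0.5,0.5,0.5,0.5,0.5,0.5],
)

```text
clock: 48.35
position: [0.4674, 0.0075, 0.2163]
ee_rot: [0.033, 0.999, -0.0, -0.0]
ft_force: [0.3, 0.2, -0.6]
grip_width: 0.5
grasp_force: 0.0
```

Emit:
jog_arm(
  dr=[
    [0,0,0],
    [0,0,0],
    [0,0,0],
    [0,0,0],
    [0,0,0],
    [0,0,0],
    [0,0,0],
    [0,0,0],
    [0,0,0],
    [0,0,0],
  ],
  translation=[
    [0.18,1,0],
    [0.18,1,0],
    [0.18,1,0],
    [0.18,1,0],
    [0.18,1,0],
    [0.18,1,0],
    [0.18,1,0],
    [0.18,1,0],
    [0.18,1,0],
    [0,0.8,0],
  ],
  jaw=[0.5,0.5,0.5,0.5,0.5,0.5,0.5,0.5,0.5,0.5],
)

```text
clock: 49.35
position: [0.443, 0.2551, 0.2162]
ee_rot: [0.032, 0.999, -0.0, -0.001]
ft_force: [0.6, 0.3, 0.4]
grip_width: 0.503
grasp_force: 0.0
```

Run:
```python
from h import *
plan((.435,.2905,.1065),np.radians(86.2))
```

```text
yaw 86.28 dr units [-0.01 -0.02  0.02] shift units [0.41 1.39 4.39] pos [0.443  0.2551 0.2162] w 0.503 g 0.0 t 49.4
```

Emit:
jog_arm(
  dr=[
    [0,0,0],
    [0,0,0],
    [0,0,0],
    [0,0,0],
    [0,0,0],
    [0,0,0],
    [0,0,0],
    [0,0,0],
    [0,0,0],
    [0,0,0],
  ],
  translation=[
    [0.2,0.65,0],
    [0.2,0.6,0],
    [0,0,0],
    [0,0,0.8],
    [0,0,0.9],
    [0,0,0.9],
    [0,0,0.9],
    [0,0,0.6],
    [0,0,0.3],
    [0,0,0],
  ],
  jaw=[0.5,0.5,0.5,0.5,0.5,0.5,0.5,0.5,0.5,0.5],
)

```text
clock: 50.35
position: [0.4359, 0.2846, 0.1063]
ee_rot: [0.034, 0.999, -0.001, -0.0]
ft_force: [-0.2, 0.6, -0.5]
grip_width: 0.5
grasp_force: 0.0
```

Emit:
jog_arm(
  dr=[
    [0,0,0],
    [0,0,0],
    [0,0,0],
    [0,0,0],
    [0,0,0],
  ],
  translation=[
    [0,0,0],
    [0,0,0],
    [0,0,0],
    [0,0,0],
    [0,0,-0.05],
  ],
  jaw=[0,0,0,0,0],
  squeeze=30,
)

```text
clock: 50.85
position: [0.4365, 0.2856, 0.1082]
ee_rot: [0.033, 0.999, 0.0, 0.001]
ft_force: [6.5, 0.9, -11.3]
grip_width: 0.123
grasp_force: 29.1
```

Run:
```python
from h import *
H=np.array([.6415,.276]);ex=np.array([.9978,-.0661]);ey=np.array([.0661,.9978])
p=manip.get_obs()['position'][:2];d=p-H;print(p,np.linalg.norm(d));r=.208
a=np.arctan2(-d@ex,-d@ey);print('ang',a);a=1.57;prev=r*(-np.sin(a)*ex-np.cos(a)*ey);print('d err',(d-prev))
for k in range(1,21):
    b=a+(-.02-a)*k/20;q=r*(-np.sin(b)*ex-np.cos(b)*ey);s=(q-prev)/.025;prev=q
    print([float(round(-s@ex,2)),float(round(s@ey,2))],end=' ')
print(H+q)
```

```text
[0.4364851 0.2856047] 0.20523976230528404
ang 1.5514617743028998
d err [ 0.00253838 -0.00397883]
[-0.03, -0.66] [-0.08, -0.66] [-0.13, -0.65] [-0.18, -0.64] [-0.23, -0.62] [-0.28, -0.6] [-0.33, -0.57] [-0.37, -0.55] [-0.41, -0.52] [-0.45, -0.48] [-0.49, -0.44] [-0.52, -0.4] [-0.55, -0.36] [-0.58, -0.32] [-0.6, -0.27] [-0.62, -0.22] [-0.64, -0.17] [-0.65, -0.12] [-0.66, -0.07] [-0.66, -0.01] [0.63190452 0.06822415]
```

Emit:
jog_arm(
  dr=[
    [0,0,0],
    [0,0,0],
    [0,0,0],
    [0,0,0],
    [0,0,0],
    [0,0,0],
    [0,0,0],
  ],
  translation=[
    [-0.03,-0.6,0],
    [-0.08,-0.66,0],
    [-0.13,-0.65,0],
    [-0.18,-0.64,0],
    [-0.23,-0.62,0],
    [-0.28,-0.6,0],
    [-0.33,-0.57,0],
  ],
  jaw=[0,0,0,0,0,0,0],
)

```text
clock: 51.55
position: [0.4599, 0.1737, 0.108]
ee_rot: [0.033, 0.999, 0.0, -0.001]
ft_force: [0.4, 3.2, -0.6]
grip_width: 0.126
grasp_force: 30.1
```

Emit:
jog_arm(
  dr=[
    [0,0,0],
    [0,0,0],
    [0,0,0],
    [0,0,0],
    [0,0,0],
    [0,0,0],
  ],
  translation=[
    [-0.37,-0.55,0],
    [-0.41,-0.52,0],
    [-0.45,-0.48,0],
    [-0.49,-0.44,0],
    [-0.52,-0.4,0],
    [-0.55,-0.36,0],
  ],
  jaw=[0,0,0,0,0,0],
)

```text
clock: 52.15
position: [0.5253, 0.1012, 0.108]
ee_rot: [0.033, 0.999, 0.0, -0.0]
ft_force: [-0.6, 4.1, -0.1]
grip_width: 0.126
grasp_force: 30.1
```

Emit:
jog_arm(
  dr=[
    [0,0,0],
    [0,0,0],
    [0,0,0],
    [0,0,0],
    [0,0,0],
  ],
  translation=[
    [-0.58,-0.32,0],
    [-0.6,-0.27,0],
    [-0.62,-0.22,0],
    [-0.64,-0.17,0],
    [-0.65,-0.12,0],
  ],
  jaw=[0,0,0,0,0],
)

```text
clock: 52.65
position: [0.6006, 0.0708, 0.108]
ee_rot: [0.032, 0.999, 0.002, -0.001]
ft_force: [0.2, 11.3, 1.0]
grip_width: 0.123
grasp_force: 30.5
```

Emit:
jog_arm(
  dr=[
    [0,0,0],
    [0,0,0],
    [0,0,0],
    [0,0,0],
  ],
  translation=[
    [-0.5,0.05,0],
    [-0.45,0,0],
    [-0.3,0,0],
    [0,0,0],
  ],
  jaw=[0,0,0,0],
)

```text
clock: 53.05
position: [0.6282, 0.068, 0.107]
ee_rot: [0.033, 0.999, 0.0, -0.005]
ft_force: [-17.0, 2.8, 7.4]
grip_width: 0.13
grasp_force: 32.0
```

Run:
```python
from h import *
T=shot('top');S=shot('side')
print(comp(T,*COL['orange'],(220,150,300,230)),comp(S,*COL['orange'],(345,170,400,215)));print(proj(S,(.6278,.0685,.11)),proj(S,(.6162,.0685,.11)))
plan((.63,.0685,.11),np.radians(86.2));print(manip.get_obs()['ft_force'])
```

```text
[] [([345, 170, 10, 2, 11], [349.1, 170.1]), ([361, 197, 3, 5, 14], [362.1, 199.1])]
[363.05232672 193.34236362] [358.91138473 193.70009043]
yaw 86.19 dr units [ 0.   -0.12 -0.  ] shift units [-0.07  0.02 -0.12] pos [0.6283 0.068  0.107 ] w 0.127 g 31.8 t 53.1
[-15.94351025   2.75540751   4.9555385 ]
```

Emit:
jog_arm(
  dr=[
    [0,0,0],
    [0,0,0],
    [0,0,0],
    [0,0,0],
    [0,0,0],
    [0,0,0],
    [0,0,0],
    [0,0,0],
    [0,0,0],
    [0,0,0],
  ],
  translation=[
    [0,0,0],
    [0,0,0],
    [0,0,0],
    [0,0,0],
    [0,0,-0.8],
    [0,0,-1],
    [0,0,-1],
    [0,0,-1],
    [0.8,0,0],
    [0.8,0,0],
  ],
  jaw=[0,0.25,0.4,0.4,0.4,0.4,0.4,0.4,0.4,0.4],
)

```text
clock: 54.15
position: [0.5921, 0.0705, 0.2038]
ee_rot: [0.034, 0.999, -0.0, 0.001]
ft_force: [1.0, -0.1, -0.4]
grip_width: 0.402
grasp_force: 0.0
```

Emit:
jog_arm(
  dr=[
    [0,0,0],
    [0,0,0],
    [0,0,0],
    [0,0,0],
    [0,0,0],
    [0,0,0],
    [0,0,0],
    [0,0,0],
    [0,0,0],
    [0,0,0],
  ],
  translation=[
    [1,0,0],
    [1,0,0],
    [1,0,0],
    [1,0,0],
    [0.8,-0.8,0],
    [0.5,-1,0],
    [0.5,-1,0],
    [0.5,-1,0],
    [0.5,-1,0],
    [0,-1,0],
  ],
  jaw=[0,0,0,0,0,0,0,0,0,0],
)

```text
clock: 55.15
position: [0.4115, -0.0634, 0.2031]
ee_rot: [0.033, 0.999, 0.001, 0.0]
ft_force: [1.1, -0.1, 0.1]
grip_width: -0.001
grasp_force: 0.0
```

Run:
```python
from h import *
T=shot('top');S=shot('side')
H=np.array([.6415,.276]);ex=np.array([.9978,-.0661]);ey=np.array([.0661,.9978])
a=comp(T,*COL['orange'],(220,150,300,230));b=comp(S,*COL['orange'],(355,170,400,215));print(a,b)
if a:
    X=onz(T,*a[0][1],.130);d=X[:2]-H;print(X,np.arctan2(-d@ex,-d@ey))
for an in(0,.05): print(an,proj(S,[*(H-.208*(np.sin(an)*ex+np.cos(an)*ey)),.11]))
cx=np.array([.942,-.336]);F=np.array([.415,-.3825]);print('front',F)
plan((*(F-.05*cx),.2),np.radians(70.4))
print(manip.get_obs()['joint_pos'].round(2))
```

```text
[([256, 190, 5, 5, 19], [257.8, 192.0])] [([365, 170, 4, 4, 10], [367.0, 171.0]), ([361, 186, 4, 16, 49], [362.2, 192.9])]
[0.6264894  0.06886046 0.13      ] 0.006190571544192524
0 [363.03933464 193.34885331]
0.05 [359.24767465 193.55643333]
front [ 0.415  -0.3825]
yaw 85.92 dr units [0.02 0.01 3.88] shift units [ -2.36 -11.91   0.14] pos [ 0.4123 -0.0654  0.2034] w -0.001 g 0.0 t 55.2
[-0.69 -0.2   0.67  2.04  0.13  1.26  1.43]
```

Emit:
jog_arm(
  dr=[
    [0,0,0.78],
    [0,0,0.78],
    [0,0,0.78],
    [0,0,0.77],
    [0,0,0.77],
    [0,0,0],
    [0,0,0],
    [0,0,0],
    [0,0,0],
    [0,0,0],
  ],
  translation=[
    [0,0,0],
    [0,0,0],
    [0,0,0],
    [0,0,0],
    [0,0,0],
    [0,-1,0],
    [0,-1,0],
    [0,-1,0],
    [-0.2,-1,0],
    [-0.2,-1,0],
  ],
  jaw=[0,0,0,0,0,0,0,0,0,0],
)

```text
clock: 56.25
position: [0.3807, -0.1843, 0.2032]
ee_rot: [0.168, 0.986, 0.0, 0.0]
ft_force: [0.6, 0.1, -0.3]
grip_width: 0.001
grasp_force: 0.0
```

Emit:
jog_arm(
  dr=[
    [0,0,0],
    [0,0,0],
    [0,0,0],
    [0,0,0],
    [0,0,0],
    [0,0,0],
    [0,0,0],
    [0,0,0],
  ],
  translation=[
    [-0.3,-1,0],
    [-0.3,-1,0],
    [-0.3,-1,0],
    [-0.3,-1,0],
    [-0.3,-1,0],
    [-0.3,-1,0],
    [-0.1,-0.8,0],
    [0,0,0],
  ],
  jaw=[0,0,0,0,0,0,0,0],
)

```text
clock: 57.05
position: [0.3684, -0.362, 0.203]
ee_rot: [0.169, 0.986, -0.001, -0.001]
ft_force: [-1.1, 0.0, -0.3]
grip_width: 0.0
grasp_force: 0.0
```

Run:
```python
from h import *
T=shot('top','n1');S=shot('side','n1s')
cx=np.array([.942,-.336]);F=np.array([.415,-.3825])
plan((*(F-.05*cx),.096),np.radians(70.4))
b=cv2.cvtColor(S['color'],cv2.COLOR_RGB2BGR)[180:420,200:520];cv2.imwrite('pics/n1c.png',cv2.resize(b,(760,570),interpolation=cv2.INTER_CUBIC))
```

```text
yaw 70.62 dr units [-0.01 -0.01  0.05] shift units [-0.03 -0.25  4.27] pos [ 0.3693 -0.3597  0.2029] w -0.001 g 0.0 t 57.1
```

View pics/n1c.png

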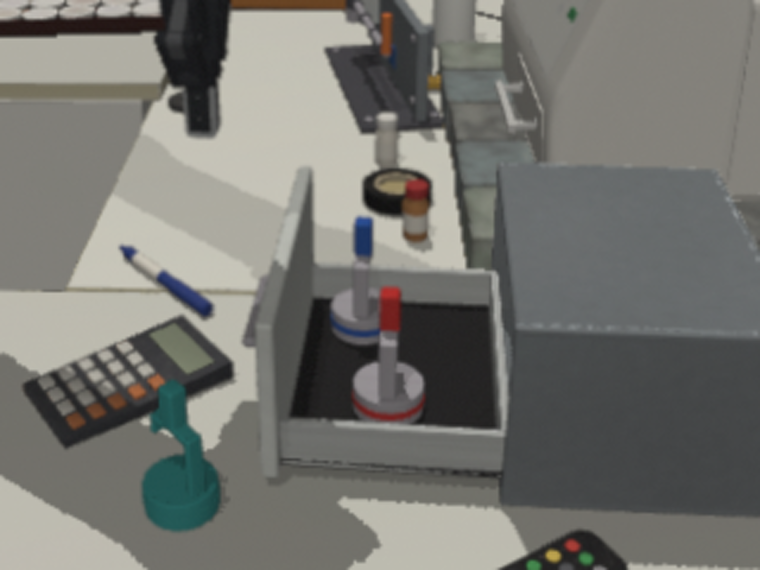

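Emit:
jog_arm(
  dr=[
    [0,0,0],
    [0,0,0],
    [0,0,0],
    [0,0,0],
    [0,0,0],
    [0,0,0],
    [0,0,0],
    [0,0,0],
    [0,0,0],
    [0,0,0],
  ],
  translation=[
    [0,-0.2,0.8],
    [0,0,0.9],
    [0,0,0.9],
    [0,0,0.9],
    [0,0,0.7],
    [0,0,0],
    [-0.5,0,0],
    [-0.4,0,0],
    [-0.2,0,0],
    [-0.15,0,0],
  ],
  jaw=[0,0,0,0,0,0,0,0,0,0],
)

```text
clock: 58.15
position: [0.3983, -0.375, 0.0985]
ee_rot: [0.167, 0.986, -0.0, 0.0]
ft_force: [0.8, 0.5, -1.2]
grip_width: 0.002
grasp_force: 0.0
```

Emit:
jog_arm(
  dr=[
    [0,0,0],
    [0,0,0],
    [0,0,0],
    [0,0,0],
    [0,0,0],
    [0,0,0],
    [0,0,0],
    [0,0,0],
    [0,0,0],
    [0,0,0],
  ],
  translation=[
    [-0.15,0,0],
    [-0.2,0,0],
    [-0.25,0,0],
    [-0.3,0,0],
    [-0.35,0,0],
    [-0.4,0,0],
    [-0.4,0,0],
    [-0.4,0,0],
    [-0.4,0,0],
    [-0.4,0,0],
  ],
  jaw=[0,0,0,0,0,0,0,0,0,0],
)

```text
clock: 59.15
position: [0.4747, -0.4016, 0.0978]
ee_rot: [0.168, 0.986, 0.0, -0.0]
ft_force: [-0.3, 0.9, 0.9]
grip_width: -0.001
grasp_force: 0.8
```

Run:
```python
from h import *
S=shot('side','o1s')
for k in ('red','blue'): print(k,comp(S,*COL[k],(330,200,480,400)))
cx=np.array([.942,-.336]);F=np.array([.415,-.3825])
plan((*(F+.134*cx),.096),np.radians(70.4))
```

```text
red [([371, 256, 9, 8, 63], [375.3, 259.6]), ([406, 303, 9, 18, 154], [409.9, 311.6]), ([393, 351, 20, 8, 36], [403.4, 356.4])]
blue [([391, 273, 6, 16, 90], [393.5, 280.9]), ([379, 316, 25, 8, 54], [391.1, 320.8])]
yaw 70.76 dr units [-0.    0.01  0.09] shift units [-2.79 -0.1   0.08] pos [ 0.4763 -0.4017  0.0979] w -0.0 g 0.0 t 59.2
```

Drawer is moving with the weights standing; keep pushing gently.

Emit:
jog_arm(
  dr=[
    [0,0,0],
    [0,0,0],
    [0,0,0],
    [0,0,0],
    [0,0,0],
    [0,0,0],
    [0,0,0],
  ],
  translation=[
    [-0.4,0,0],
    [-0.4,0,0],
    [-0.4,0,0],
    [-0.4,0,0],
    [-0.35,0,0],
    [-0.3,0,0],
    [-0.25,0,0],
  ],
  jaw=[0,0,0,0,0,0,0],
)

```text
clock: 59.9
position: [0.5336, -0.4222, 0.0979]
ee_rot: [0.168, 0.986, 0.0, 0.0]
ft_force: [-1.2, 1.1, 1.0]
grip_width: 0.004
grasp_force: 0.7
```

Emit:
jog_arm(
  dr=[
    [0,0,0],
    [0,0,0],
    [0,0,0],
    [0,0,0],
  ],
  translation=[
    [-0.15,0,0],
    [-0.15,0,0],
    [-0.15,0,0],
    [0,0,0],
  ],
  jaw=[0,0,0,0],
)

```text
clock: 60.3
position: [0.5428, -0.4255, 0.0979]
ee_rot: [0.168, 0.986, 0.001, -0.001]
ft_force: [-4.7, 4.5, 2.4]
grip_width: -0.0
grasp_force: 3.0
```

Emit:
jog_arm(
  dr=[
    [0,0,0],
    [0,0,0],
    [0,0,0],
  ],
  translation=[
    [-0.1,0,0],
    [-0.1,0,0],
    [0,0,0],
  ],
  jaw=[0,0,0],
)

```text
clock: 60.6
position: [0.5427, -0.4255, 0.0979]
ee_rot: [0.169, 0.986, 0.003, -0.006]
ft_force: [-27.4, 22.1, 20.7]
grip_width: -0.003
grasp_force: 17.1
```

Hard stop reached: drawer shut. Back off, rise and check.

Emit:
jog_arm(
  dr=[
    [0,0,0],
    [0,0,0],
    [0,0,0],
    [0,0,0],
    [0,0,0],
    [0,0,0],
    [0,0,0],
    [0,0,0],
    [0,0,0],
    [0,0,0],
  ],
  translation=[
    [0.3,0,0],
    [0.8,0,0],
    [1,0,0],
    [0.5,0,-0.8],
    [0.5,0,-1],
    [0.5,0,-1],
    [0.5,0,-1],
    [0,0,-1],
    [0,0,0],
    [0,0,0],
  ],
  jaw=[0,0,0,0,0,0,0,0,0,0],
)

```text
clock: 61.6
position: [0.4519, -0.3938, 0.2183]
ee_rot: [0.168, 0.986, -0.0, 0.001]
ft_force: [0.1, -0.3, 0.2]
grip_width: 0.0
grasp_force: 0.0
```

Run:
```python
from h import *
T=shot('top','p1');S=shot('side','p1s')
print(comp(T,*COL['orange'],(220,150,300,230)))
for k in ('red','blue'): print(k,comp(S,*COL[k],(330,200,480,400)))
b=cv2.cvtColor(S['color'],cv2.COLOR_RGB2BGR)[160:460,240:640];cv2.imwrite('pics/p1c.png',cv2.resize(b,(790,590),interpolation=cv2.INTER_CUBIC))
```

```text
[([256, 190, 5, 5, 19], [257.8, 192.0])]
red [([371, 256, 9, 8, 63], [375.2, 259.6])]
blue []
```

View pics/p1c.png

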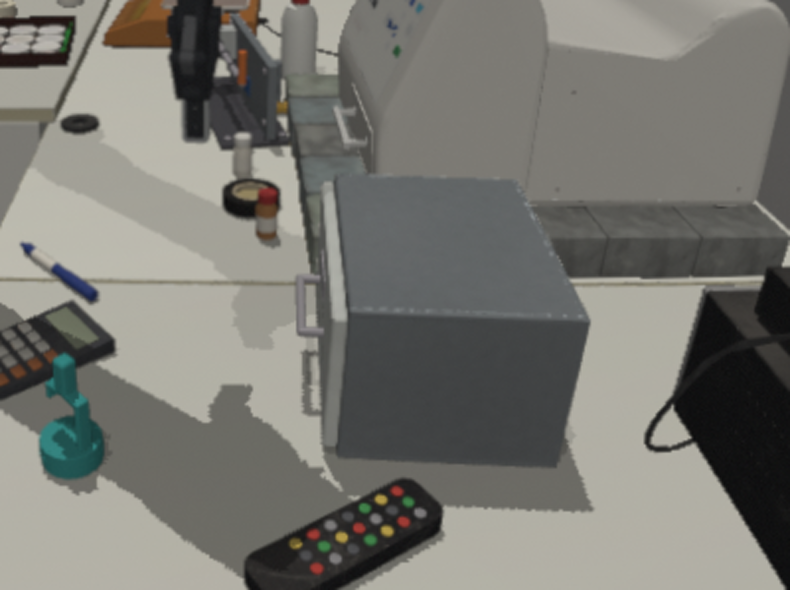

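The drawer is shut, the arm is folded flat (orange post at (257.8, 192.0) in the top view) and the bystanders have not moved. I'm handing in.

```bash
python3 -c "
from workcell import manip
print(manip.hand_in())"
```

```text
the job is handed in; nothing more can be done
None
```

I carried out the whole job and handed it in, but the hand-in gave no verdict: the red and blue weights (no yellow one found standing on the desk) hung together untouched for about 4 s, then went upright into the drawer (blue shifted a few centimetres before the push; both last seen upright mid-push), and the arm is folded flat and the drawer pushed to its stop.

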